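# Line up the coffee-corner canisters by size

## Robot

A 6-joint arm with a two-finger parallel gripper is mounted at the origin on the work surface. World frame = base frame: x ahead of the robot, y to its left, z up, the work surface at z = 0. Lengths are in m, angles in rad, forces in N, time in s.
With the tool pointing down it reaches from about 0.35 to 0.975 m from the base axis. Payload 7.1 kg.
Tool frame: the origin (TCP) lies midway between the tips of the shut fingers; the grasp point (between the pads) lies 19 mm behind it; z points along the fingers, y is the line along which they close (so a half turn about z gives the same grasp; the last joint's range is limited). The gripper opens to 88 mm and grips with 3 to 60 N. Pads are 20 mm wide; open, the fingers measure 115 mm over their backs; the gripper's body (75 mm by 178 mm) begins 61 mm behind the grasp point.
Start: joints at [-1.213, 0.423, 1.63, -0, 1.089, -0.019], TCP at [0.23, -0.581, 0.223] pointing down, gripper open.
Joint ranges: [-3, 3], [-0.9, 2.11], [0.09, 2.58], [-1.31, 4.45], [0.11, 2.69], [-2.54, 2.54]. Speed limits (rad/s): [2.39, 2.39, 3.01, 3.14, 3.14, 3.14].

## Interface

Orientations are given as a unit quaternion [x, y, z, w].
In Python, from bench import manip gives the robot as it stands. The module is installed in compiled form; this text tells all that it offers.
- The arm moves only by the shell command python3 -m pendant 'ROWS' [FORCE]. ROWS is JSON, a list of rows, each an object of numbers: "jaw": the closure, from 0 (fully open) to 1 (shut); "dx", "dy", "dz": the shift along the tool's x, y, z in units of 0.2 m (1.0 is 0.2 m); "rx", "ry", "rz": the turn, a rotation vector about the tool's x, y, z in units of 6 degrees (1.0 is 6 degrees). A call has exactly 5 rows; each row shifts and turns the commanded pose from where the row before left it, along the tool's axes as they then stand; what a row does not reach is not made up. A row lasts 1/10 s, in which the tool goes at most 50 mm and 8.59 degrees, less where a joint would pass 70% of its speed; a pose out of reach is approached as far as the arm can. A call with a number of a shift or a turn outside -1 to 1 is refused whole. A call with a gripper value outside its range is refused whole. The fingers move at their own pace and stop on an object; FORCE is the grip in N (left out, the last holds). Time passes only in rows, so rows that do not move let the fingers close, or fill a call up. It gives the time, the measured TCP pose, the force, the opening and the grip force at its end, in the units of the state.
- manip.state(): the state, without advancing time (a new reading comes with each control period).
- manip.grab_frame(name): name is "side" or "top" or "wrist"; returns the picture (420x560x3 uint8, red, green, blue); there is no depth.
- manip.get_calibration(name): a dict with "intrinsics" (3x3 intrinsics, pixels), "rvec" (rotation vector, rad) and "tvec" (3), from world to camera coordinates, as OpenCV has them. Camera axes: x right, y down, z forward; pixel columns grow to the right and rows downward; lengths in m; the calibration is good to about 2 mm. The wrist camera is an equidistant fisheye: a pixel r from the principal point sees the ray r / f radians off the axis. A picture is of the moment at which its call begins: read the wrist's pose just before it. get_calibration takes no time and is no camera call; for the wrist camera it gives the pose at the moment of the call.
- manip.close_job(): hands the job in; it is judged then, once.
The state is a dict: "time_s": time; "q": joint angles; "qd": joint speeds; "effort": joint torques, N m; "ee_pos": TCP position; "tcp_rot": TCP orientation; "wrist_force": force on the tool from outside, world axes, zero at the start; "wrist_torque": the same for the moment, N m; "width": finger opening in m; "grip_force": force on a finger pad.
Only numpy, scipy, OpenCV 4.12 (cv2) and the standard library are available. Lean on these libraries where they do the work, as an engineer would, in place of code of your own. Each camera call takes 0.05 s, during which the arm holds its last target. There are 200 camera calls.

## Task

Tidy the coffee corner: stand the four lidded steel canisters on the tray's four cork pads, one in the middle of each pad, in order of size, with the largest on the pad next to the black milk frother and the smallest at the other end, by the pot of stirrers. Set each one down upright rather than dropping it, do not knock any over, and leave the mug standing where it is.

Things in the scene. Friction and masses are not known exactly. Their poses are not given: they have to be found in the camera images.
- canister_a: the smallest of four round steel canisters with a flat wooden lid (fixed on): 40 mm diameter, 60 mm tall in all; of that the top 10 mm is a small knob 16 mm across, the rest a plain cylinder of the full diameter. Stands upright, loose, on the table. Origin: centre of its underside; z up. Weight under 0.6 kg.
- canister_b: the second smallest of four round steel canisters with a flat wooden lid (fixed on): 48 mm diameter, 85 mm tall in all; of that the top 10 mm is a small knob 16 mm across, the rest a plain cylinder of the full diameter. Stands upright, loose, on the table. Origin: centre of its underside; z up. Weight under 0.6 kg.
- canister_c: the second largest of four round steel canisters with a flat wooden lid (fixed on): 56 mm diameter, 110 mm tall in all; of that the top 10 mm is a small knob 16 mm across, the rest a plain cylinder of the full diameter. Stands upright, loose, on the table. Origin: centre of its underside; z up. Weight under 0.6 kg.
- canister_d: the largest of four round steel canisters with a flat wooden lid (fixed on): 64 mm diameter, 135 mm tall in all; of that the top 10 mm is a small knob 16 mm across, the rest a plain cylinder of the full diameter. Stands upright, loose, on the table. Origin: centre of its underside; z up. Weight under 0.6 kg.
- pad_1: one of four identical fixed round cork pads, 78 mm diameter, 4 mm thick, 90 mm apart in a straight row along a dark wooden tray; the leftmost (+y end) seen from the robot. Origin: centre of its underside, 12 mm above the table; its top is at 16 mm. Its y axis runs along the row (within 0.2 rad of world y). The tray's long edges, 57 to 65 mm off the row, rise to 22 mm.
- pad_2: one of four identical fixed round cork pads, 78 mm diameter, 4 mm thick, 90 mm apart in a straight row along a dark wooden tray; second from the left seen from the robot. Origin: centre of its underside, 12 mm above the table; its top is at 16 mm. Its y axis runs along the row (within 0.2 rad of world y). The tray's long edges, 57 to 65 mm off the row, rise to 22 mm.
- pad_3: one of four identical fixed round cork pads, 78 mm diameter, 4 mm thick, 90 mm apart in a straight row along a dark wooden tray; third from the left seen from the robot. Origin: centre of its underside, 12 mm above the table; its top is at 16 mm. Its y axis runs along the row (within 0.2 rad of world y). The tray's long edges, 57 to 65 mm off the row, rise to 22 mm.
- pad_4: one of four identical fixed round cork pads, 78 mm diameter, 4 mm thick, 90 mm apart in a straight row along a dark wooden tray; the rightmost (-y end) seen from the robot. Origin: centre of its underside, 12 mm above the table; its top is at 16 mm. Its y axis runs along the row (within 0.2 rad of world y). The tray's long edges, 57 to 65 mm off the row, rise to 22 mm.
- frother: the black milk frother, a fixed upright jug 92 mm across and 147 mm tall with a handle towards +x, standing on the table 115 mm beyond the pad at one end of the row, either pad_1 or pad_4. At the other end, 115 mm beyond the last pad, stands a fixed white pot of wooden stirrers, 72 mm across, 145 mm tall with its stirrers. Origin: centre of its underside.
- mug: a loose white mug, 76 mm rim diameter, 85 mm tall, with a handle at its own +y, standing in the same loose, curved row in front of the robot as the canisters; a loose brown paper cup, 72 mm by 90 mm, stands there too. The six stand about 125 mm apart, centre to centre. Origin: centre of its underside.
Not all that is in view belongs to the job. Leave any blue look-alike of the canister_b alone.

How it is judged:
By the outcome, as a careful person would: the job done as asked, in the order asked, and still so for the second after the job is handed in, with the robot touching nothing.
It also fails if it takes over 112 s, if anything falls off the work surface, if the arm or the gripper's body presses on something with over 40 N, if the wrist force passes 120 N, or if a joint passes its speed limit or range.

## Working session

There is one attempt and no reset: what is moved stays moved. The work goes in short steps, Python scripts to look and compute and a shell command to move; the robot and the scene stay as the last step left them, time stands still between calls to the robot, and variables do not carry over. Pictures are saved under pics/ and viewed, at most 14 in all, crops included, and the job is handed in when it is done.

```bash
mkdir -p pics; python3 - <<'E'
from bench import manip
import cv2
print(manip.state())
for n in ("side","top","wrist"):
    im=manip.grab_frame(n); cv2.imwrite(f"pics/{n}0.png",im[:,:,::-1]); print(n,manip.get_calibration(n))
E
```

```text
{'time_s': 0.0, 'q': array([-1.21301545e+00,  4.23854459e-01,  1.63070968e+00, -2.62011927e-05,
        1.08861820e+00, -1.89739228e-02]), 'qd': array([ 0.00032041, -0.00134353,  0.00058464, -0.00135978, -0.00078927,
        0.00022752]), 'effort': array([ 1.33116835e-03, -5.44620466e+01, -2.73669738e+01,  6.44065090e-02,
        2.28922488e-02, -1.24308385e-04]), 'ee_pos': array([ 0.22977027, -0.58060989,  0.22188548]), 'tcp_rot': array([ 9.82307935e-01,  1.87271162e-01, -1.45442326e-04, -7.81510379e-04]), 'wrist_force': array([-0.10534432, -1.09832411, -0.87804645]), 'wrist_torque': array([ 0.06533039, -0.00695295, -0.04177339]), 'grip_force': 0.0, 'width': 0.08772155506472423}
side {'intrinsics': array([[523.11857533,   0.        , 275.01607959],
       [  0.        , 523.11857533, 215.86713048],
       [  0.        ,   0.        ,   1.        ]]), 'rvec': array([ 2.4411785 , -0.05172719,  0.04542245]), 'tvec': array([-0.52682048,  0.05077292,  1.15027233])}
top {'intrinsics': array([[443.76762603,   0.        , 286.20950097],
       [  0.        , 443.76762603, 207.02428051],
       [  0.        ,   0.        ,   1.        ]]), 'rvec': array([ 2.16445722, -2.22746196,  0.06493   ]), 'tvec': array([0.01779596, 0.52357527, 0.99740235])}
wrist {'intrinsics': array([[325.1922621 ,   0.        , 278.72643156],
       [  0.        , 325.1922621 , 211.74125616],
       [  0.        ,   0.        ,   1.        ]]), 'rvec': array([-2.41184395,  1.63863389,  0.21937891]), 'tvec': array([-0.62451686, -0.03231945,  0.39061129])}
```

View pics/top0.png

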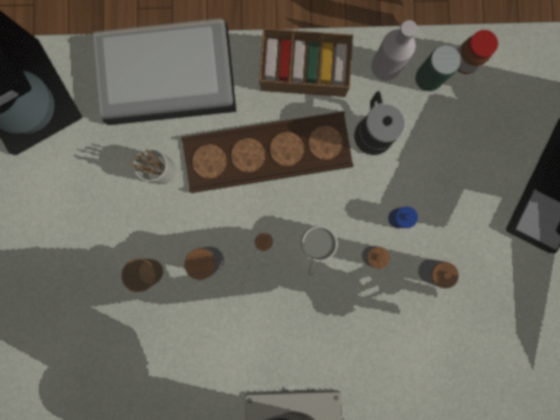

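View pics/side0.png

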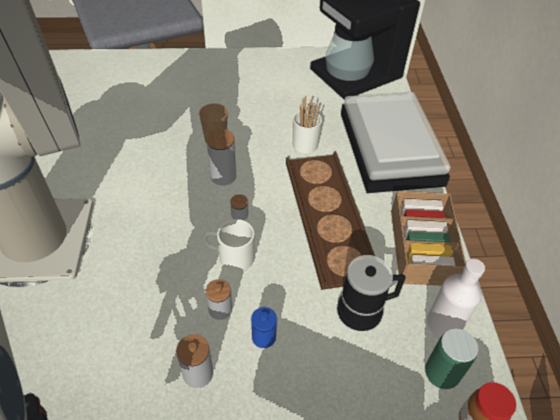

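Top view: pads at (209,161), (248,155), (287,149), (325,142). The stirrer pot is at (151,165), by pad_1, and the frother at (381,130), by pad_4. Lids are at (201,264), (264,242), (378,258) and (445,274), the paper cup at (141,275), the mug at (319,243) and the blue decoy at (404,217). The side view agrees. So D goes on pad_4, C on 3, B on 2 and A on 1.

```bash
cat > h.py <<'E'
import numpy as np, cv2
from bench import manip
def cam(n):
    c=manip.get_calibration(n); K=np.array(c["intrinsics"]); R=cv2.Rodrigues(np.array(c["rvec"]))[0]; t=np.array(c["tvec"])
    return K,R,t,-R.T@t
def ray(c,uv,fish=False):
    K,R,t,C=c; x=(uv[0]-K[0,2])/K[0,0]; y=(uv[1]-K[1,2])/K[1,1]
    if fish:
        r=np.hypot(x,y); d=np.array([np.sin(r)*x/r,np.sin(r)*y/r,np.cos(r)]) if r>1e-9 else np.array([0,0,1.])
    else: d=np.array([x,y,1.])
    d=R.T@d; return d/np.linalg.norm(d)
def plane(c,uv,z,fish=False):
    d=ray(c,uv,fish); C=c[3]; return C+d*(z-C[2])/d[2]
def tri(C1,d1,C2,d2):
    s=np.linalg.lstsq(np.c_[d1,-d2],C2-C1,rcond=None)[0]
    p,q=C1+s[0]*d1,C2+s[1]*d2; return (p+q)/2,np.linalg.norm(p-q)
def brown(im,smin=90,vmin=40,amin=40):
    h=cv2.cvtColor(im,cv2.COLOR_RGB2HSV)
    m=cv2.inRange(h,(2,smin,vmin),(18,255,255)); m=cv2.morphologyEx(m,cv2.MORPH_CLOSE,np.ones((3,3)))
    cs=cv2.findContours(m,cv2.RETR_EXTERNAL,cv2.CHAIN_APPROX_NONE)[0]
    out=[]
    for c in cs:
        if cv2.contourArea(c)>amin and len(c)>5:
            (x,y),ax,an=cv2.fitEllipse(cv2.convexHull(c)); out.append((round(x,1),round(y,1),round(ax[0],1),round(ax[1],1),int(cv2.contourArea(c))))
    return out,m
E
python3 - <<'E'
from h import *
for n in("top","side"):
    im=cv2.imread(f"pics/{n}0.png")[:,:,::-1].copy()
    o,m=brown(im); cv2.imwrite(f"pics/{n}m.png",m); print(n)
    for b in o:
        if b[1]>25 and b[0]<470: print(b, im[int(b[1]),int(b[0])])
a=[cv2.imread(f"pics/{n}0.png") for n in("top","side")]
A=cv2.resize(a[0][225:300,110:470],(792,165),interpolation=2)
B=cv2.resize(a[1][95:400,170:380],(413,600),interpolation=2)[:435]
out=np.zeros((600,800,3),np.uint8); out[:165,:792]=A; out[165:,:413]=B
out[165:,413:]=cv2.resize(cv2.imread("pics/wrist0.png"),(387,435)); cv2.imwrite("pics/c1.png",out)
E
```

```text
top
(444.3, 274.3, 24.0, 25.6, 456) [85 63 46]
(140.2, 273.9, 30.9, 36.6, 667) [67 53 41]
(199.5, 263.2, 29.4, 30.0, 660) [67 50 36]
(378.1, 257.3, 20.7, 21.6, 327) [97 70 49]
(263.0, 241.5, 15.3, 15.7, 172) [67 51 38]
(273.8, 150.3, 62.5, 247.1, 8544) [105  79  57]
side
(192.4, 349.8, 30.3, 32.8, 746) [153 110  75]
(217.8, 290.4, 22.1, 24.6, 401) [170 121  83]
(238.8, 201.5, 14.0, 16.6, 168) [93 68 47]
(324.5, 218.1, 85.5, 146.4, 6372) [173 130  97]
(216.7, 126.1, 33.1, 48.2, 1040) [90 72 54]
(307.4, 112.6, 16.8, 31.1, 250) [191 177 153]
(176.7, 40.4, 53.7, 69.9, 474) [89 68 51]
(62.6, 31.7, 39.1, 120.5, 1212) [73 55 39]
```

View pics/c1.png

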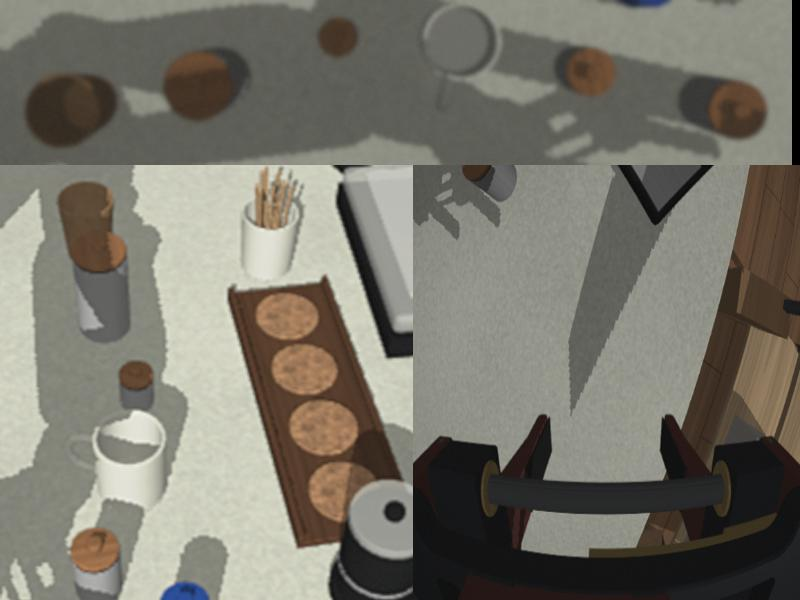

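The composite confirms the lids. D's lid in the side view is near (219,139), in front of the paper cup, and the pads are clearly brighter than the tray.

```bash
python3 - <<'E'
from h import *
ims={n:cv2.imread(f"pics/{n}0.png")[:,:,::-1].copy() for n in("top","side")}
T,S=cam("top"),cam("side")
def pads(im,th,box):
    x0,y0,x1,y1=box; sub=im[y0:y1,x0:x1,0]; o=[]
    hs=cv2.cvtColor(im,cv2.COLOR_RGB2HSV)[y0:y1,x0:x1]
    m=((sub>th)&(hs[...,1]>80)&(hs[...,0]<18)).astype(np.uint8); m=cv2.morphologyEx(cv2.morphologyEx(m,3,np.ones((3,3))),2,np.ones((3,3)))
    for c in cv2.findContours(m,0,1)[0]:
        if cv2.contourArea(c)>200: (x,y),a,_=cv2.fitEllipse(cv2.convexHull(c)); o.append((x+x0,y+y0,*a))
    return sorted(o)
pt=pads(ims["top"],85,(180,110,355,195)); ps=sorted(pads(ims["side"],115,(285,150,375,290)),key=lambda p:p[1])
print(np.round(pt,1).tolist());print(np.round(ps,1).tolist())
for a,b in zip(pt,ps): print("pad",tri(T[3],ray(T,a),S[3],ray(S,b)),plane(T,a,.016)[:2],plane(S,b,.016)[:2])
L={"a":((263,241.5,15.5),(238.8,201.5),.05),"b":((378.1,257.3,21.2),(217.8,290.4),.075),"c":((444.3,274.3,24.8),(192.4,349.8),.1),"d":((199.5,263.2,29.7),(219.3,139),.125)}
for k,(a,b,z) in L.items():
    p,e=tri(T[3],ray(T,a),S[3],ray(S,b)); dep=(T[1]@p+T[2])[2]
    print(k,p.round(4),round(e,4),"top@z",plane(T,a,z)[:2].round(4),"side@z",plane(S,b,z)[:2].round(4),"dia",round(a[2]*dep/443.8,4))
for n,u in (("mug",(319,242)),("cup",(146,271)),("blue",(404,217)),("froth",(381,130)),("pot",(148,160))): print(n,plane(T,u,.09)[:2].round(3))
E
```

```text
[[209.1, 160.9, 33.6, 34.4], [247.8, 154.8, 33.6, 33.9], [286.6, 148.6, 33.6, 33.9], [324.2, 147.5, 21.5, 33.9]]
[[320.0, 185.6, 37.7, 56.4], [334.0, 228.1, 28.1, 35.3], [338.0, 259.7, 21.8, 31.3]]
pad (array([ 0.64903452,  0.18697597, -0.04925435]), np.float64(0.0079792102056382)) [0.63429614 0.17612066] [0.64105604 0.12606825]
pad (array([ 0.67672689,  0.09702783, -0.11263382]), np.float64(0.01604618414165001)) [0.6460068  0.08718104] [ 0.65868332 -0.00466784]
pad (array([ 0.68144198, -0.0033469 , -0.10828568]), np.float64(0.0007288736764984471)) [ 0.65780037 -0.00205185] [ 0.65674418 -0.0905374 ]
a [0.4479 0.0562 0.0445] 0.0004 top@z [0.4478 0.0559] side@z [0.4483 0.0513] dia 0.0341
b [ 0.4077 -0.1907  0.0693] 0.0006 top@z [ 0.4077 -0.1895] side@z [ 0.4084 -0.1943] dia 0.0454
c [ 0.3695 -0.3224  0.0937] 0.0003 top@z [ 0.3703 -0.3201] side@z [ 0.3701 -0.3255] dia 0.0517
d [0.408  0.1824 0.119 ] 0.0024 top@z [0.4096 0.1812] side@z [0.4073 0.1756] dia 0.0602
mug [ 0.444 -0.064]
cup [0.394 0.3  ]
blue [ 0.492 -0.244]
froth [ 0.678 -0.203]
pot [0.628 0.293]
```

Measured positions: pad_1 (0.634,0.176), pad_2 (0.646,0.087), pad_3 (0.658,-0.002) and, extrapolated, pad_4 (0.6695,-0.091). The spacing is 89.7 mm, as it should be. The lids are within 6 mm of the given heights. I'll close the fingers along world x (tool x=+y, y=+x, z=down) so the gripper body stays clear of its neighbours. First I turn the tool -68.4°.

```bash
python3 -m pendant '[{"rz":-1},{"rz":-1},{"rz":-1},{"rz":-1},{"rz":-1}]' 15; python3 -m pendant '[{"rz":-1},{"rz":-1},{"rz":-1},{"rz":-1},{"rz":-1}]' ; python3 -m pendant '[{"rz":-1},{"rz":-0.4},{},{},{}]'
```

```text
invalid input at $[0]: expected keys jaw, dx, dy, dz, rx, ry, rz
invalid input at $[0]: expected keys jaw, dx, dy, dz, rx, ry, rz
invalid input at $[0]: expected keys jaw, dx, dy, dz, rx, ry, rz
```

```bash
python3 -m pendant '[{"jaw":0,"dx":0,"dy":0,"dz":0,"rx":0,"ry":0,"rz":-1},{"jaw":0,"dx":0,"dy":0,"dz":0,"rx":0,"ry":0,"rz":-1},{"jaw":0,"dx":0,"dy":0,"dz":0,"rx":0,"ry":0,"rz":-1},{"jaw":0,"dx":0,"dy":0,"dz":0,"rx":0,"ry":0,"rz":-1},{"jaw":0,"dx":0,"dy":0,"dz":0,"rx":0,"ry":0,"rz":-1}]' 15
python3 -m pendant '[{"jaw":0,"dx":0,"dy":0,"dz":0,"rx":0,"ry":0,"rz":-1},{"jaw":0,"dx":0,"dy":0,"dz":0,"rx":0,"ry":0,"rz":-1},{"jaw":0,"dx":0,"dy":0,"dz":0,"rx":0,"ry":0,"rz":-1},{"jaw":0,"dx":0,"dy":0,"dz":0,"rx":0,"ry":0,"rz":-1},{"jaw":0,"dx":0,"dy":0,"dz":0,"rx":0,"ry":0,"rz":-1}]'
python3 -m pendant '[{"jaw":0,"dx":0,"dy":0,"dz":0,"rx":0,"ry":0,"rz":-1},{"jaw":0,"dx":0,"dy":0,"dz":0,"rx":0,"ry":0,"rz":-0.4},{"jaw":0,"dx":0,"dy":0,"dz":0,"rx":0,"ry":0,"rz":0},{"jaw":0,"dx":0,"dy":0,"dz":0,"rx":0,"ry":0,"rz":0},{"jaw":0,"dx":0,"dy":0,"dz":0,"rx":0,"ry":0,"rz":0}]'
```

```text
time_s: 0.65
ee_pos: [0.2299, -0.5809, 0.2223]
tcp_rot: [0.899, 0.437, 0.0, -0.0]
wrist_force: [0.8, 0.3, 0.5]
width: 0.0875
grip_force: 0.0
time_s: 1.15
ee_pos: [0.2299, -0.5809, 0.2223]
tcp_rot: [0.756, 0.655, 0.0, -0.0]
wrist_force: [-0.2, 0.2, 0.1]
width: 0.088
grip_force: 0.0
time_s: 1.65
ee_pos: [0.23, -0.581, 0.2225]
tcp_rot: [0.708, 0.707, 0.0, -0.0]
wrist_force: [0.1, 0.1, -0.2]
width: 0.0885
grip_force: 0.0
```

```bash
cat > snap.py <<'E'
import sys; from h import *
s=manip.state(); c=manip.get_calibration("wrist"); im=manip.grab_frame("wrist"); n=sys.argv[1]
cv2.imwrite(f"pics/{n}.png",im[:,:,::-1]); np.save(f"pics/{n}.npy",np.array([c["intrinsics"],c["rvec"],c["tvec"]],dtype=object),allow_pickle=True)
R=cv2.Rodrigues(np.array(c["rvec"]))[0]; print(n,"cam",(-R.T@c["tvec"]).round(4),"axis",R[2].round(3),"tcp",s["ee_pos"].round(4))
E
python3 -m pendant '[{"jaw":0,"dx":0.212,"dy":0.073,"dz":0,"rx":0,"ry":0,"rz":0},{"jaw":0,"dx":0.212,"dy":0.073,"dz":0,"rx":0,"ry":0,"rz":0},{"jaw":0,"dx":0.212,"dy":0.073,"dz":0,"rx":0,"ry":0,"rz":0},{"jaw":0,"dx":0.212,"dy":0.073,"dz":0,"rx":0,"ry":0,"rz":0},{"jaw":0,"dx":0.212,"dy":0.073,"dz":0,"rx":0,"ry":0,"rz":0}]'
python3 snap.py w1
python3 -m pendant '[{"jaw":0,"dx":0.212,"dy":0.073,"dz":0,"rx":0,"ry":0,"rz":0},{"jaw":0,"dx":0.212,"dy":0.073,"dz":0,"rx":0,"ry":0,"rz":0},{"jaw":0,"dx":0.212,"dy":0.073,"dz":0,"rx":0,"ry":0,"rz":0},{"jaw":0,"dx":0.212,"dy":0.073,"dz":0,"rx":0,"ry":0,"rz":0},{"jaw":0,"dx":0.212,"dy":0.073,"dz":0,"rx":0,"ry":0,"rz":0}]'
python3 snap.py w2
python3 -m pendant '[{"jaw":0,"dx":0.212,"dy":0.073,"dz":0,"rx":0,"ry":0,"rz":0},{"jaw":0,"dx":0.212,"dy":0.073,"dz":0,"rx":0,"ry":0,"rz":0},{"jaw":0,"dx":0.212,"dy":0.073,"dz":0,"rx":0,"ry":0,"rz":0},{"jaw":0,"dx":0.212,"dy":0.073,"dz":0,"rx":0,"ry":0,"rz":0},{"jaw":0,"dx":0.212,"dy":0.073,"dz":0,"rx":0,"ry":0,"rz":0}]'
python3 snap.py w3
python3 -c "
import cv2,numpy as np
a=[cv2.resize(cv2.imread(f'pics/w{i}.png'),(400,300)) for i in(1,2,3)]
cv2.imwrite('pics/c2.png',np.vstack([np.hstack(a[:2]),np.hstack([a[2],a[2]*0])]))"
```

```text
time_s: 2.15
ee_pos: [0.3033, -0.3675, 0.2227]
tcp_rot: [0.708, 0.707, 0.0, 0.0]
wrist_force: [0.9, -0.3, -0.1]
width: 0.0878
grip_force: 0.0
time_s: 2.7
ee_pos: [0.3764, -0.1556, 0.223]
tcp_rot: [0.708, 0.707, 0.0, 0.0]
wrist_force: [1.1, -0.0, -0.1]
width: 0.0879
grip_force: 0.0
time_s: 3.25
ee_pos: [0.4496, 0.0567, 0.223]
tcp_rot: [0.707, 0.707, 0.0, 0.0]
wrist_force: [0.9, -0.4, 1.0]
width: 0.0878
grip_force: 0.0Traceback (most recent call last):
  File "snap.py", line 3, in <module>
    cv2.imwrite(f"pics/{n}.png",im[:,:,::-1]); np.save(f"pics/{n}.npy",np.array([c["intrinsics"],c["rvec"],c["tvec"]],dtype=object),allow_pickle=True)
                                                                       ~~~~~~~~^^^^^^^^^^^^^^^^^^^^^^^^^^^^^^^^^^^^^^^^^^^^^^^^^^^^
ValueError: could not broadcast input array from shape (3,3) into shape (3,)
Traceback (most recent call last):
  File "snap.py", line 3, in <module>
    cv2.imwrite(f"pics/{n}.png",im[:,:,::-1]); np.save(f"pics/{n}.npy",np.array([c["intrinsics"],c["rvec"],c["tvec"]],dtype=object),allow_pickle=True)
                                                                       ~~~~~~~~^^^^^^^^^^^^^^^^^^^^^^^^^^^^^^^^^^^^^^^^^^^^^^^^^^^^
ValueError: could not broadcast input array from shape (3,3) into shape (3,)
Traceback (most recent call last):
  File "snap.py", line 3, in <module>
    cv2.imwrite(f"pics/{n}.png",im[:,:,::-1]); np.save(f"pics/{n}.npy",np.array([c["intrinsics"],c["rvec"],c["tvec"]],dtype=object),allow_pickle=True)
                                                                       ~~~~~~~~^^^^^^^^^^^^^^^^^^^^^^^^^^^^^^^^^^^^^^^^^^^^^^^^^^^^
ValueError: could not broadcast input array from shape (3,3) into shape (3,)
```

View pics/c2.png

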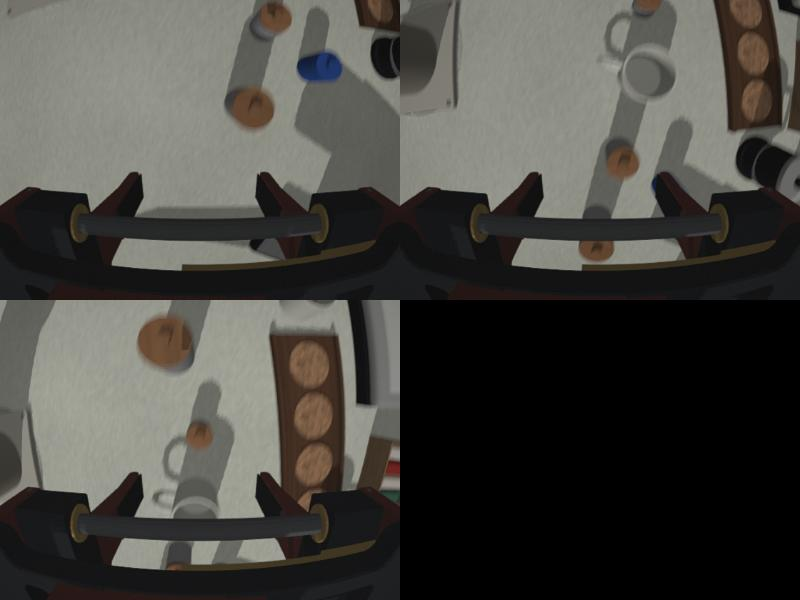

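The wrist camera sees A's lid at about (279,190), D at about (230,60) in w3, and three full pads at the right. In w2 it sees B, C and A, and in w1 B and C. The camera offset is fixed in the tool, so I can triangulate across these three places.

```bash
sed -i 's/np.save(.*$/np.savez(f"pics\/{n}.npz",K=c["intrinsics"],r=c["rvec"],t=c["tvec"])/' snap.py
cat >> h.py <<'E'
def blobs(im,th,smin,box=(0,0,560,265),amin=150):
    x0,y0,x1,y1=box; hs=cv2.cvtColor(im,cv2.COLOR_RGB2HSV)
    m=((im[...,0]>th)&(hs[...,1]>smin)&(hs[...,0]<18)).astype(np.uint8); z=np.zeros_like(m); z[y0:y1,x0:x1]=m[y0:y1,x0:x1]
    z=cv2.morphologyEx(cv2.morphologyEx(z,2,np.ones((3,3))),3,np.ones((3,3))); o=[]
    for c in cv2.findContours(z,0,1)[0]:
        if cv2.contourArea(c)>amin: (x,y),a,_=cv2.fitEllipse(cv2.convexHull(c)); o.append((x,y,*a))
    return o
E
python3 - <<'E'
from h import *
K,R,t,C=cam("wrist"); s=manip.state(); print("cam-tcp",(C-s["ee_pos"]).round(4),"axis",R[2].round(3),"x",R[0].round(3))
off=C-s["ee_pos"]; P={"w1":[.3033,-.3675,.2227],"w2":[.3764,-.1556,.223],"w3":[.4496,.0567,.223]}
for n in P:
    im=cv2.imread(f"pics/{n}.png")[:,:,::-1].copy(); print(n)
    c=(K,R,t,off+np.array(P[n]))
    for b in sorted(blobs(im,75,100,amin=300)): print(np.round(b,1),"@.1",plane(c,b,.1,1)[:2].round(3),"@.016",plane(c,b,.016,1)[:2].round(4))
E
```

```text
cam-tcp [-0.0008  0.0704  0.1627] axis [ 0.003 -0.258 -0.966] x [1.    0.001 0.003]
w1
[353.7 151.4  51.4  57.8] @.1 [ 0.37  -0.318] @.016 [ 0.3902 -0.3238]
[385.3  23.6  34.3  45. ] @.1 [ 0.4   -0.197] @.016 [ 0.4287 -0.1671]
[525.2   6.1  19.3  42.6] @.1 [ 0.577 -0.137] @.016 [ 0.6575 -0.0899]
w2
[311.3 227.7  39.   43.7] @.1 [ 0.407 -0.177] @.016 [ 0.4159 -0.2038]
[483.4  11.1  41.1  59.1] @.1 [0.586 0.051] @.016 [0.6474 0.0909]
[493.7  74.9  43.4  61.2] @.1 [ 0.595 -0.018] @.016 [0.6589 0.002 ]
[494.4 139.3  31.8  59. ] @.1 [ 0.597 -0.085] @.016 [ 0.6624 -0.0847]
w3
[230.6  57.4  64.5  74.3] @.1 [0.408 0.19 ] @.016 [0.3956 0.2084]
[279.1 189.9  30.9  35. ] @.1 [0.45  0.071] @.016 [0.4505 0.0544]
[432.3  90.4  56.8  68.2] @.1 [0.593 0.168] @.016 [0.6354 0.1801]
[438.1 162.1  54.2  68.4] @.1 [0.602 0.1  ] @.016 [0.6475 0.0921]
[438.9 229.9  48.6  65.1] @.1 [0.612 0.032] @.016 [0.6595 0.0038]
[550.  237.1  21.3  28.3] @.1 [0.788 0.018] @.016 [ 0.8872 -0.0138]
```

```bash
python3 - <<'E'
from h import *
T,S=cam("top"),cam("side")
im=cv2.imread("pics/side0.png")[:,:,::-1].copy(); top=[(209.1,160.9),(247.8,154.8),(286.6,148.6)]
for th in (140,150):
  ps=sorted(blobs(im,th,70,(295,150,365,250),200),key=lambda p:p[1]); print(th,np.round(ps,1).tolist())
ps=[(315.9,171.8),(324.6,198.7),(334.2,228.7)]
for a,b in zip(top,ps):
    p,e=tri(T[3],ray(T,a),S[3],ray(S,b)); print(p.round(4),round(e,4),plane(S,b,.016)[:2].round(4))
c=cam("wrist"); K,R,t,C=c; tcp=manip.state()["ee_pos"]
for dx in(-.044,.044):
  for dy in(-.01,.01):
    d=R@(tcp+[dx,dy,0]-C); th=np.arctan2(np.hypot(d[0],d[1]),d[2]); r=d[:2]/np.hypot(d[0],d[1])*th*K[0,0]; print("tip",dx,dy,(r+K[:2,2]).round(1))
w=cv2.imread("pics/w3.png")[215:335,160:400]; w=cv2.convertScaleAbs(w,alpha=2,beta=20); cv2.imwrite("pics/c3.png",cv2.resize(w,(720,360),interpolation=0))
E
```

```text
140 [[315.3, 171.5, 23.0, 30.8], [324.3, 198.6, 24.7, 32.6], [334.0, 228.2, 27.0, 34.0]]
150 [[315.2, 171.6, 21.9, 30.8], [324.3, 198.6, 23.8, 32.3], [333.9, 228.3, 26.3, 33.7]]
[0.6358 0.1767 0.0119] 0.0015 [0.6359 0.1727]
[0.6475 0.0876 0.0118] 0.0015 [0.6474 0.0839]
[ 0.6594 -0.002   0.0105] 0.0012 [ 0.6589 -0.0063]
tip -0.044 -0.01 [201.1 274.9]
tip -0.044 0.01 [198.1 241.8]
tip 0.044 -0.01 [356.8 274.8]
tip 0.044 0.01 [359.8 241.8]
```

View pics/c3.png

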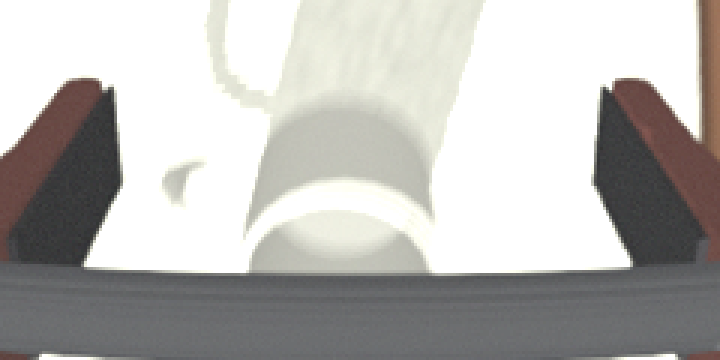

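Fingertip corners come out about 1.7 px below prediction, so the wrist view reads y about 2 mm high. All three views agree to within 3 mm or so. I'll use A (.449,.057), B (.409,-.189), C (.370,-.320), D (.411,.182) and pads (.635,.176), (.647,.087), (.659,-.002), (.671,-.092). Now I descend on A, close the fingers and lift.

```bash
python3 -m pendant '[{"jaw":0,"dx":0,"dy":0,"dz":0.25,"rx":0,"ry":0,"rz":0},{"jaw":0,"dx":0,"dy":0,"dz":0.25,"rx":0,"ry":0,"rz":0},{"jaw":0,"dx":0,"dy":0,"dz":0.25,"rx":0,"ry":0,"rz":0},{"jaw":0,"dx":0,"dy":0,"dz":0.2,"rx":0,"ry":0,"rz":0},{"jaw":0,"dx":0,"dy":0,"dz":0.09,"rx":0,"ry":0,"rz":0}]' 25
python3 snap.py a1
python3 -m pendant '[{"jaw":1,"dx":0,"dy":0,"dz":0,"rx":0,"ry":0,"rz":0},{"jaw":1,"dx":0,"dy":0,"dz":0,"rx":0,"ry":0,"rz":0},{"jaw":1,"dx":0,"dy":0,"dz":0,"rx":0,"ry":0,"rz":0},{"jaw":1,"dx":0,"dy":0,"dz":0,"rx":0,"ry":0,"rz":0},{"jaw":1,"dx":0,"dy":0,"dz":0,"rx":0,"ry":0,"rz":0}]'
python3 -m pendant '[{"jaw":1,"dx":0,"dy":0,"dz":0,"rx":0,"ry":0,"rz":0},{"jaw":1,"dx":0,"dy":0,"dz":0,"rx":0,"ry":0,"rz":0},{"jaw":1,"dx":0,"dy":0,"dz":0,"rx":0,"ry":0,"rz":0},{"jaw":1,"dx":0,"dy":0,"dz":0,"rx":0,"ry":0,"rz":0},{"jaw":1,"dx":0,"dy":0,"dz":0,"rx":0,"ry":0,"rz":0}]'
```

```text
time_s: 3.8
ee_pos: [0.4472, 0.0546, 0.0116]
tcp_rot: [0.707, 0.707, -0.002, -0.001]
wrist_force: [0.7, -0.5, 0.8]
width: 0.0878
grip_force: 0.0
a1 cam [0.4478 0.1255 0.1741] axis [-0.005 -0.261 -0.965] tcp [0.4472 0.0546 0.0116]
time_s: 4.35
ee_pos: [0.4498, 0.0549, 0.0156]
tcp_rot: [0.707, 0.707, 0.001, 0.001]
wrist_force: [-0.4, -0.4, 0.1]
width: 0.0511
grip_force: 0.0
time_s: 4.85
ee_pos: [0.4492, 0.0549, 0.0151]
tcp_rot: [0.707, 0.707, 0.0, 0.0]
wrist_force: [-0.4, -0.5, 6.5]
width: 0.0395
grip_force: 25.0
```

View pics/a1.png

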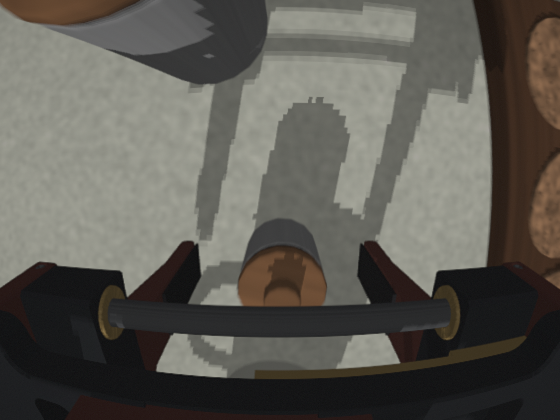

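The close view shows A's lid at (282,277), centred between the fingers in x and about 3 mm to +y of the TCP. The fingers hold it at 39.5 mm opening, which matches 40 mm. I lift and carry it to pad_1, aiming TCP y 3 mm short to allow for that offset.

```bash
python3 -m pendant '[{"jaw":1,"dx":0,"dy":0,"dz":-0.05,"rx":0,"ry":0,"rz":0},{"jaw":1,"dx":0,"dy":0,"dz":-0.15,"rx":0,"ry":0,"rz":0},{"jaw":1,"dx":0,"dy":0,"dz":-0.2,"rx":0,"ry":0,"rz":0},{"jaw":1,"dx":0,"dy":0,"dz":-0.2,"rx":0,"ry":0,"rz":0},{"jaw":1,"dx":0,"dy":0,"dz":-0.15,"rx":0,"ry":0,"rz":0}]'
python3 -m pendant '[{"jaw":1,"dx":0.05,"dy":0.14,"dz":0,"rx":0,"ry":0,"rz":0},{"jaw":1,"dx":0.12,"dy":0.2,"dz":0,"rx":0,"ry":0,"rz":0},{"jaw":1,"dx":0.14,"dy":0.2,"dz":0,"rx":0,"ry":0,"rz":0},{"jaw":1,"dx":0.15,"dy":0.2,"dz":0,"rx":0,"ry":0,"rz":0},{"jaw":1,"dx":0.14,"dy":0.19,"dz":0,"rx":0,"ry":0,"rz":0}]'
python3 -m pendant '[{"jaw":1,"dx":0,"dy":0,"dz":0,"rx":0,"ry":0,"rz":0},{"jaw":1,"dx":0,"dy":0,"dz":0,"rx":0,"ry":0,"rz":0},{"jaw":1,"dx":0,"dy":0,"dz":0.15,"rx":0,"ry":0,"rz":0},{"jaw":1,"dx":0,"dy":0,"dz":0.15,"rx":0,"ry":0,"rz":0},{"jaw":1,"dx":0,"dy":0,"dz":0.15,"rx":0,"ry":0,"rz":0}]'
python3 -m pendant '[{"jaw":1,"dx":0,"dy":0,"dz":0.12,"rx":0,"ry":0,"rz":0},{"jaw":1,"dx":0,"dy":0,"dz":0.05,"rx":0,"ry":0,"rz":0},{"jaw":1,"dx":0,"dy":0,"dz":0,"rx":0,"ry":0,"rz":0},{"jaw":1,"dx":0,"dy":0,"dz":0,"rx":0,"ry":0,"rz":0},{"jaw":1,"dx":0,"dy":0,"dz":0,"rx":0,"ry":0,"rz":0}]'
python3 snap.py a2
```

```text
time_s: 5.35
ee_pos: [0.4492, 0.0549, 0.1673]
tcp_rot: [0.707, 0.707, 0.001, 0.0]
wrist_force: [1.5, 0.3, -1.3]
width: 0.0399
grip_force: 25.0
time_s: 5.85
ee_pos: [0.6363, 0.176, 0.1651]
tcp_rot: [0.707, 0.707, -0.0, -0.0]
wrist_force: [1.2, -0.4, -0.6]
width: 0.0398
grip_force: 25.0
time_s: 6.35
ee_pos: [0.6337, 0.1737, 0.0743]
tcp_rot: [0.707, 0.707, -0.0, -0.0]
wrist_force: [0.9, -0.7, -1.3]
width: 0.0395
grip_force: 25.0
time_s: 6.85
ee_pos: [0.6361, 0.1749, 0.0424]
tcp_rot: [0.707, 0.707, 0.001, 0.001]
wrist_force: [0.4, 0.4, -1.5]
width: 0.0396
grip_force: 25.0
a2 cam [0.6355 0.2456 0.205 ] axis [ 0.002 -0.26  -0.966] tcp [0.6361 0.1749 0.0424]
```

View pics/a2.png

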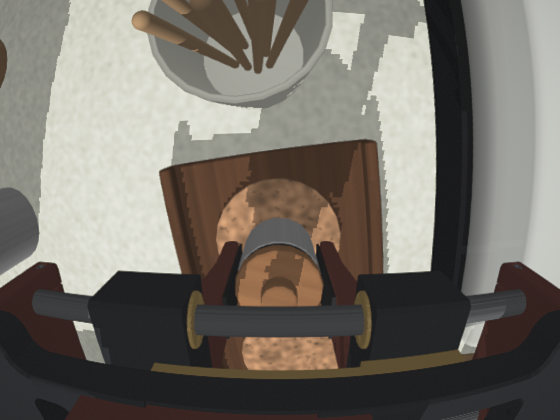

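A hangs over pad_1. The pad spans columns 217 to 341, its upper edge is at row 178, and the lid is centred near (280,280). That puts A about 1.5 mm low in y, so I shift +1.5 mm, lower to contact and open partway.

```bash
python3 -m pendant '[{"jaw":1,"dx":0.008,"dy":0,"dz":0.02,"rx":0,"ry":0,"rz":0},{"jaw":1,"dx":0,"dy":0,"dz":0.02,"rx":0,"ry":0,"rz":0},{"jaw":1,"dx":0,"dy":0,"dz":0.008,"rx":0,"ry":0,"rz":0},{"jaw":1,"dx":0,"dy":0,"dz":0,"rx":0,"ry":0,"rz":0},{"jaw":1,"dx":0,"dy":0,"dz":0,"rx":0,"ry":0,"rz":0}]'
```

```text
time_s: 7.4
ee_pos: [0.6349, 0.1765, 0.0311]
tcp_rot: [0.707, 0.707, -0.0, -0.0]
wrist_force: [-1.6, 0.4, 2.1]
width: 0.0392
grip_force: 25.0
```

```bash
python3 -m pendant '[{"jaw":1,"dx":0,"dy":0,"dz":0.004,"rx":0,"ry":0,"rz":0},{"jaw":1,"dx":0,"dy":0,"dz":0,"rx":0,"ry":0,"rz":0},{"jaw":1,"dx":0,"dy":0,"dz":0,"rx":0,"ry":0,"rz":0},{"jaw":1,"dx":0,"dy":0,"dz":0,"rx":0,"ry":0,"rz":0},{"jaw":1,"dx":0,"dy":0,"dz":0,"rx":0,"ry":0,"rz":0}]'
```

```text
time_s: 7.9
ee_pos: [0.635, 0.1764, 0.0311]
tcp_rot: [0.707, 0.707, -0.0, -0.0]
wrist_force: [-3.9, -0.1, 8.6]
width: 0.0398
grip_force: 25.0
```

Contact is confirmed (8.6 N). I release, retreat upward and go to above B.

```bash
python3 -m pendant '[{"jaw":0.3,"dx":0,"dy":0,"dz":0,"rx":0,"ry":0,"rz":0},{"jaw":0.3,"dx":0,"dy":0,"dz":0,"rx":0,"ry":0,"rz":0},{"jaw":0.3,"dx":0,"dy":0,"dz":0,"rx":0,"ry":0,"rz":0},{"jaw":0.3,"dx":0,"dy":0,"dz":0,"rx":0,"ry":0,"rz":0},{"jaw":0.3,"dx":0,"dy":0,"dz":0,"rx":0,"ry":0,"rz":0}]'
python3 snap.py a3
python3 -m pendant '[{"jaw":0.3,"dx":0,"dy":0,"dz":-0.1,"rx":0,"ry":0,"rz":0},{"jaw":0.3,"dx":0,"dy":0,"dz":-0.2,"rx":0,"ry":0,"rz":0},{"jaw":0.3,"dx":0,"dy":0,"dz":-0.23,"rx":0,"ry":0,"rz":0},{"jaw":0.3,"dx":0,"dy":0,"dz":-0.23,"rx":0,"ry":0,"rz":0},{"jaw":0.2,"dx":0,"dy":0,"dz":-0.19,"rx":0,"ry":0,"rz":0}]'
python3 snap.py a4
python3 -m pendant '[{"jaw":0,"dx":-0.183,"dy":-0.113,"dz":0,"rx":0,"ry":0,"rz":0},{"jaw":0,"dx":-0.183,"dy":-0.113,"dz":0,"rx":0,"ry":0,"rz":0},{"jaw":0,"dx":-0.183,"dy":-0.113,"dz":0,"rx":0,"ry":0,"rz":0},{"jaw":0,"dx":-0.183,"dy":-0.113,"dz":0,"rx":0,"ry":0,"rz":0},{"jaw":0,"dx":-0.183,"dy":-0.113,"dz":0,"rx":0,"ry":0,"rz":0}]'
python3 -m pendant '[{"jaw":0,"dx":-0.183,"dy":-0.113,"dz":0,"rx":0,"ry":0,"rz":0},{"jaw":0,"dx":-0.183,"dy":-0.113,"dz":0,"rx":0,"ry":0,"rz":0},{"jaw":0,"dx":-0.183,"dy":-0.113,"dz":0,"rx":0,"ry":0,"rz":0},{"jaw":0,"dx":-0.183,"dy":-0.113,"dz":0,"rx":0,"ry":0,"rz":0},{"jaw":0,"dx":-0.183,"dy":-0.113,"dz":0,"rx":0,"ry":0,"rz":0}]'
python3 snap.py b0
python3 -c "
import cv2,numpy as np
a=[cv2.resize(cv2.imread(f'pics/{i}.png'),(400,300)) for i in('a3','a4','b0')]
cv2.imwrite('pics/c4.png',np.vstack([np.hstack(a[:2]),np.hstack([a[2],a[2]*0])]))"
```

```text
time_s: 8.4
ee_pos: [0.6351, 0.1763, 0.0301]
tcp_rot: [0.707, 0.707, -0.0, -0.0]
wrist_force: [0.2, 1.2, -1.0]
width: 0.0611
grip_force: 0.0
a3 cam [0.635  0.2472 0.1926] axis [-0.    -0.261 -0.965] tcp [0.6351 0.1763 0.0301]
time_s: 8.95
ee_pos: [0.6355, 0.1765, 0.223]
tcp_rot: [0.707, 0.707, 0.001, 0.0]
wrist_force: [1.0, -0.0, 0.7]
width: 0.0667
grip_force: 0.0
a4 cam [0.6351 0.2473 0.3856] axis [ 0.002 -0.26  -0.966] tcp [0.6355 0.1765 0.223 ]
time_s: 9.5
ee_pos: [0.521, -0.0078, 0.2201]
tcp_rot: [0.707, 0.707, 0.0, 0.0]
wrist_force: [0.2, -0.4, 0.1]
width: 0.0878
grip_force: 0.0
time_s: 10.0
ee_pos: [0.408, -0.1908, 0.2203]
tcp_rot: [0.707, 0.707, 0.0, 0.0]
wrist_force: [0.6, -0.5, -0.3]
width: 0.0877
grip_force: 0.0
b0 cam [ 0.4077 -0.1199  0.3828] axis [ 0.    -0.261 -0.965] tcp [ 0.408  -0.1908  0.2203]
```

View pics/c4.png

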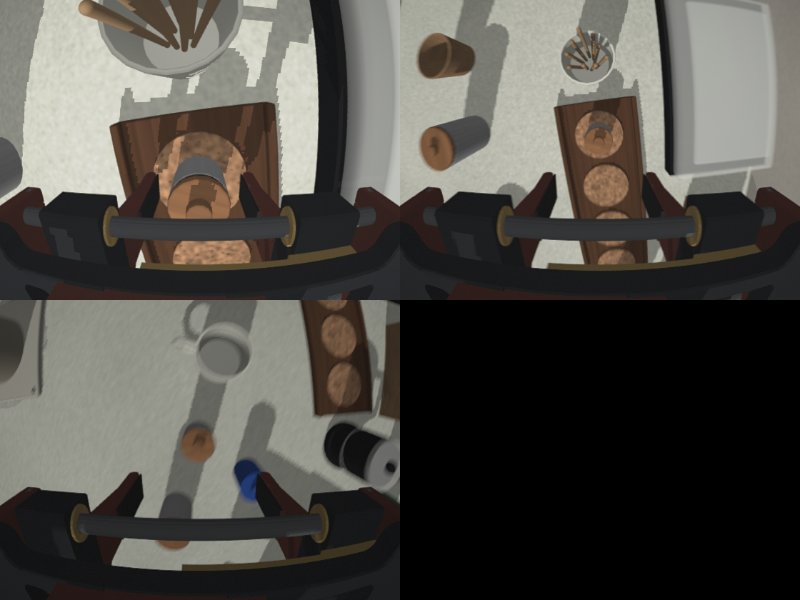

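A stands upright in the middle of pad_1. In b0, B's lid is at about (277,200), and the blue decoy sits off to the +x side. I'll measure B and, from a4, A against its pad.

```bash
cat > meas.py <<'E'
import sys; from h import *
def load(n):
    d=np.load(f"pics/{n}.npz"); R=cv2.Rodrigues(d["r"])[0]; return (d["K"],R,d["t"],-R.T@d["t"]),cv2.imread(f"pics/{n}.png")[:,:,::-1].copy()
n,th,sm=sys.argv[1],int(sys.argv[2]),int(sys.argv[3]); zs=[float(z) for z in sys.argv[4:]]
c,im=load(n)
for b in sorted(blobs(im,th,sm,(0,0,560,285))): print(np.round(b,1),*[plane(c,b,z,1)[:2].round(4) for z in zs])
E
python3 meas.py a4 90 90 .016 .066; python3 meas.py b0 75 100 .075 .016
python3 - <<'E'
import cv2
h=cv2.cvtColor(cv2.imread('pics/a4.png'),cv2.COLOR_BGR2HSV)
for p in[(279,190),(275,186),(255,190),(300,200),(279,165)]: print(p,h[p[1],p[0]])
E
```

```text
[51.4 62.7 31.2 37.1] [0.3317 0.3541] [0.3727 0.3397]
[ 51.4 208.2  42.3  61.5] [0.3154 0.1529] [0.3587 0.1657]
[68.2 98.2 22.7 54.6] [0.3627 0.3001] [0.3996 0.293 ]
[278.1 188.5  67.2  68.3] [0.635  0.1754] [0.635  0.1851]
[287.9 259.8  59.4  64.1] [0.647 0.086] [0.6454 0.1078]
[277.1 202.3  42.3  45.9] [ 0.4063 -0.1936] [ 0.406  -0.2077]
[462.8  -8.6  39.3  50.8] [0.6064 0.0433] [0.6445 0.0745]
[473.6  50.4  47.8  62.2] [ 0.6147 -0.0257] [ 0.6543 -0.0076]
[480.2 119.1  45.4  62.6] [ 0.6233 -0.1004] [ 0.6646 -0.0967]
(279, 190) [ 13 124  80]
(275, 186) [ 13 120  91]
(255, 190) [ 13 109 152]
(300, 200) [ 13 107 140]
(279, 165) [ 13 106 103]
```

```bash
python3 -m pendant '[{"jaw":0,"dx":0,"dy":0,"dz":0.25,"rx":0,"ry":0,"rz":0},{"jaw":0,"dx":0,"dy":0,"dz":0.25,"rx":0,"ry":0,"rz":0},{"jaw":0,"dx":0,"dy":0,"dz":0.2,"rx":0,"ry":0,"rz":0},{"jaw":0,"dx":0,"dy":0,"dz":0.15,"rx":0,"ry":0,"rz":0},{"jaw":0,"dx":0,"dy":0,"dz":0.1,"rx":0,"ry":0,"rz":0}]' 25
python3 -m pendant '[{"jaw":0,"dx":0,"dy":0,"dz":0,"rx":0,"ry":0,"rz":0},{"jaw":0,"dx":0,"dy":0,"dz":0,"rx":0,"ry":0,"rz":0},{"jaw":0,"dx":0,"dy":0,"dz":0,"rx":0,"ry":0,"rz":0},{"jaw":1,"dx":0,"dy":0,"dz":0,"rx":0,"ry":0,"rz":0},{"jaw":1,"dx":0,"dy":0,"dz":0,"rx":0,"ry":0,"rz":0}]'
python3 snap.py b1
python3 -m pendant '[{"jaw":1,"dx":0,"dy":0,"dz":0,"rx":0,"ry":0,"rz":0},{"jaw":1,"dx":0,"dy":0,"dz":0,"rx":0,"ry":0,"rz":0},{"jaw":1,"dx":0,"dy":0,"dz":0,"rx":0,"ry":0,"rz":0},{"jaw":1,"dx":0,"dy":0,"dz":0,"rx":0,"ry":0,"rz":0},{"jaw":1,"dx":0,"dy":0,"dz":0,"rx":0,"ry":0,"rz":0}]'
python3 snap.py b2
python3 - <<'E'
from h import *
import sys
d=np.load("pics/b2.npz"); R=cv2.Rodrigues(d["r"])[0]; c=(d["K"],R,d["t"],-R.T@d["t"])
im=cv2.imread("pics/b2.png"); cv2.imwrite("pics/c5.png",im[150:380,120:460])
hs=cv2.cvtColor(im,cv2.COLOR_BGR2HSV)[:,279]; print([(r,hs[r].tolist()) for r in range(210,310,6)])
E
```

```text
time_s: 10.55
ee_pos: [0.408, -0.1891, 0.0281]
tcp_rot: [0.707, 0.707, -0.0, -0.001]
wrist_force: [0.7, 0.5, 0.1]
width: 0.0877
grip_force: 0.0
time_s: 11.05
ee_pos: [0.4097, -0.1899, 0.0313]
tcp_rot: [0.707, 0.707, 0.0, 0.001]
wrist_force: [0.0, 0.3, -0.0]
width: 0.0752
grip_force: 0.0
b1 cam [ 0.4093 -0.1189  0.1938] axis [ 0.002 -0.262 -0.965] tcp [ 0.4097 -0.1899  0.0313]
time_s: 11.6
ee_pos: [0.409, -0.1896, 0.0303]
tcp_rot: [0.707, 0.707, -0.0, -0.0]
wrist_force: [-0.2, -0.2, 3.4]
width: 0.0476
grip_force: 25.0
b2 cam [ 0.4089 -0.1187  0.1929] axis [-0.    -0.261 -0.965] tcp [ 0.409  -0.1896  0.0303]
[(210, [90, 4, 70]), (216, [0, 0, 69]), (222, [0, 0, 69]), (228, [0, 4, 70]), (234, [120, 4, 70]), (240, [0, 0, 70]), (246, [120, 3, 94]), (252, [13, 117, 61]), (258, [13, 125, 112]), (264, [13, 129, 117]), (270, [13, 123, 79]), (276, [13, 121, 78]), (282, [13, 123, 81]), (288, [13, 124, 80]), (294, [12, 113, 61]), (300, [13, 115, 62]), (306, [12, 98, 70])]
```

View pics/c5.png

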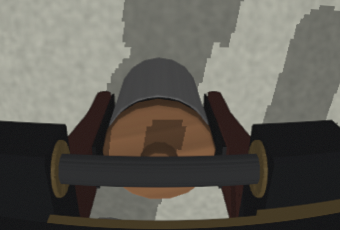

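B is gripped at 47.6 mm. Its lid spans rows 250 to 348, so it is centred on the TCP in y. I carry it to pad_2.

```bash
python3 -m pendant '[{"jaw":1,"dx":0,"dy":0,"dz":-0.05,"rx":0,"ry":0,"rz":0},{"jaw":1,"dx":0,"dy":0,"dz":-0.15,"rx":0,"ry":0,"rz":0},{"jaw":1,"dx":0,"dy":0,"dz":-0.2,"rx":0,"ry":0,"rz":0},{"jaw":1,"dx":0,"dy":0,"dz":-0.2,"rx":0,"ry":0,"rz":0},{"jaw":1,"dx":0,"dy":0,"dz":-0.15,"rx":0,"ry":0,"rz":0}]'
python3 -m pendant '[{"jaw":1,"dx":0.08,"dy":0.07,"dz":0,"rx":0,"ry":0,"rz":0},{"jaw":1,"dx":0.14,"dy":0.12,"dz":0,"rx":0,"ry":0,"rz":0},{"jaw":1,"dx":0.16,"dy":0.14,"dz":0,"rx":0,"ry":0,"rz":0},{"jaw":1,"dx":0.16,"dy":0.14,"dz":0,"rx":0,"ry":0,"rz":0},{"jaw":1,"dx":0.16,"dy":0.14,"dz":0,"rx":0,"ry":0,"rz":0}]'
python3 -m pendant '[{"jaw":1,"dx":0.16,"dy":0.14,"dz":0,"rx":0,"ry":0,"rz":0},{"jaw":1,"dx":0.16,"dy":0.14,"dz":0,"rx":0,"ry":0,"rz":0},{"jaw":1,"dx":0.16,"dy":0.14,"dz":0,"rx":0,"ry":0,"rz":0},{"jaw":1,"dx":0.14,"dy":0.11,"dz":0,"rx":0,"ry":0,"rz":0},{"jaw":1,"dx":0.063,"dy":0.05,"dz":0,"rx":0,"ry":0,"rz":0}]'
python3 -m pendant '[{"jaw":1,"dx":0,"dy":0,"dz":0,"rx":0,"ry":0,"rz":0},{"jaw":1,"dx":0,"dy":0,"dz":0.1,"rx":0,"ry":0,"rz":0},{"jaw":1,"dx":0,"dy":0,"dz":0.15,"rx":0,"ry":0,"rz":0},{"jaw":1,"dx":0,"dy":0,"dz":0.15,"rx":0,"ry":0,"rz":0},{"jaw":1,"dx":0,"dy":0,"dz":0.15,"rx":0,"ry":0,"rz":0}]'
python3 -m pendant '[{"jaw":1,"dx":0,"dy":0,"dz":0.06,"rx":0,"ry":0,"rz":0},{"jaw":1,"dx":0,"dy":0,"dz":0.02,"rx":0,"ry":0,"rz":0},{"jaw":1,"dx":0,"dy":0,"dz":0,"rx":0,"ry":0,"rz":0},{"jaw":1,"dx":0,"dy":0,"dz":0,"rx":0,"ry":0,"rz":0},{"jaw":1,"dx":0,"dy":0,"dz":0,"rx":0,"ry":0,"rz":0}]'
python3 snap.py b3
```

```text
time_s: 12.15
ee_pos: [0.4092, -0.1896, 0.1829]
tcp_rot: [0.707, 0.707, 0.0, 0.001]
wrist_force: [0.2, 0.1, -1.8]
width: 0.0476
grip_force: 25.0
time_s: 12.65
ee_pos: [0.5316, -0.0482, 0.1808]
tcp_rot: [0.707, 0.707, -0.0, -0.0]
wrist_force: [0.2, -1.1, -1.6]
width: 0.0476
grip_force: 25.0
time_s: 13.15
ee_pos: [0.6484, 0.0895, 0.1805]
tcp_rot: [0.706, 0.708, 0.0, 0.0]
wrist_force: [0.6, -0.6, -1.0]
width: 0.0477
grip_force: 25.0
time_s: 13.65
ee_pos: [0.6458, 0.0853, 0.0696]
tcp_rot: [0.708, 0.707, -0.0, -0.0]
wrist_force: [0.5, 0.6, -1.6]
width: 0.0475
grip_force: 25.0
time_s: 14.15
ee_pos: [0.6481, 0.087, 0.0558]
tcp_rot: [0.707, 0.707, 0.001, 0.001]
wrist_force: [-0.2, -0.5, -1.4]
width: 0.0476
grip_force: 25.0
b3 cam [0.6476 0.1578 0.2184] axis [ 0.002 -0.261 -0.965] tcp [0.6481 0.087  0.0558]
```

View pics/b3.png

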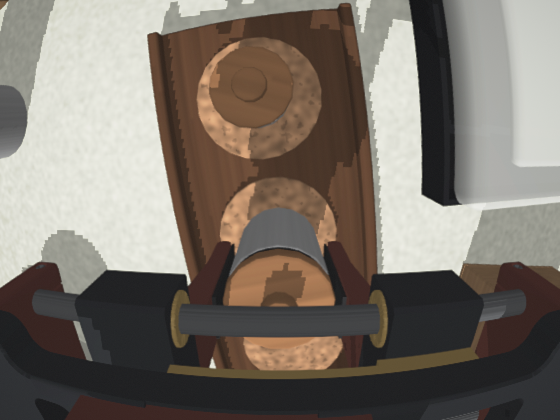

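B hangs over pad_2: pad centre y=.0862, lid centre y=.0866, columns both around 279. I lower it to contact.

```bash
python3 -m pendant '[{"jaw":1,"dx":0,"dy":0,"dz":0.02,"rx":0,"ry":0,"rz":0},{"jaw":1,"dx":0,"dy":0,"dz":0.02,"rx":0,"ry":0,"rz":0},{"jaw":1,"dx":0,"dy":0,"dz":0.003,"rx":0,"ry":0,"rz":0},{"jaw":1,"dx":0,"dy":0,"dz":0,"rx":0,"ry":0,"rz":0},{"jaw":1,"dx":0,"dy":0,"dz":0,"rx":0,"ry":0,"rz":0}]'
python3 - <<'E'
import sys; from h import *
d=np.load("pics/b3.npz"); R=cv2.Rodrigues(d["r"])[0]; c=(d["K"],R,d["t"],-R.T@d["t"])
print("A lid",plane(c,(252,85),.066,1),"knob",plane(c,(249,84),.076,1),"pad",plane(c,(259,99),.016,1))
E
```

```text
time_s: 14.7
ee_pos: [0.6474, 0.0871, 0.0461]
tcp_rot: [0.707, 0.707, 0.0, 0.0]
wrist_force: [-1.5, -0.2, 4.9]
width: 0.048
grip_force: 25.0
A lid [0.63555741 0.17728456 0.066     ] knob [0.63504467 0.17648366 0.076     ] pad [0.63591343 0.17476507 0.016     ]
```

```bash
python3 -m pendant '[{"jaw":0.2,"dx":0,"dy":0,"dz":0,"rx":0,"ry":0,"rz":0},{"jaw":0.2,"dx":0,"dy":0,"dz":0,"rx":0,"ry":0,"rz":0},{"jaw":0.2,"dx":0,"dy":0,"dz":0,"rx":0,"ry":0,"rz":0},{"jaw":0.2,"dx":0,"dy":0,"dz":0,"rx":0,"ry":0,"rz":0},{"jaw":0.2,"dx":0,"dy":0,"dz":0,"rx":0,"ry":0,"rz":0}]'
python3 -m pendant '[{"jaw":0.2,"dx":0,"dy":0,"dz":-0.1,"rx":0,"ry":0,"rz":0},{"jaw":0.2,"dx":0,"dy":0,"dz":-0.2,"rx":0,"ry":0,"rz":0},{"jaw":0.2,"dx":0,"dy":0,"dz":-0.2,"rx":0,"ry":0,"rz":0},{"jaw":0.2,"dx":0,"dy":0,"dz":-0.2,"rx":0,"ry":0,"rz":0},{"jaw":0.2,"dx":0,"dy":0,"dz":-0.2,"rx":0,"ry":0,"rz":0}]'
python3 snap.py b4
python3 -m pendant '[{"jaw":0,"dx":-0.17,"dy":-0.115,"dz":0,"rx":0,"ry":0,"rz":0},{"jaw":0,"dx":-0.17,"dy":-0.115,"dz":0,"rx":0,"ry":0,"rz":0},{"jaw":0,"dx":-0.17,"dy":-0.115,"dz":0,"rx":0,"ry":0,"rz":0},{"jaw":0,"dx":-0.17,"dy":-0.115,"dz":0,"rx":0,"ry":0,"rz":0},{"jaw":0,"dx":-0.17,"dy":-0.115,"dz":0,"rx":0,"ry":0,"rz":0}]'
python3 -m pendant '[{"jaw":0,"dx":-0.17,"dy":-0.115,"dz":0,"rx":0,"ry":0,"rz":0},{"jaw":0,"dx":-0.17,"dy":-0.115,"dz":0,"rx":0,"ry":0,"rz":0},{"jaw":0,"dx":-0.17,"dy":-0.115,"dz":0,"rx":0,"ry":0,"rz":0},{"jaw":0,"dx":-0.17,"dy":-0.115,"dz":0,"rx":0,"ry":0,"rz":0},{"jaw":0,"dx":-0.17,"dy":-0.115,"dz":0,"rx":0,"ry":0,"rz":0}]'
python3 -m pendant '[{"jaw":0,"dx":-0.17,"dy":-0.115,"dz":0,"rx":0,"ry":0,"rz":0},{"jaw":0,"dx":-0.165,"dy":-0.12,"dz":0,"rx":0,"ry":0,"rz":0},{"jaw":0,"dx":0,"dy":0,"dz":0,"rx":0,"ry":0,"rz":0},{"jaw":0,"dx":0,"dy":0,"dz":0,"rx":0,"ry":0,"rz":0},{"jaw":0,"dx":0,"dy":0,"dz":0,"rx":0,"ry":0,"rz":0}]'
python3 snap.py c0; python3 meas.py c0 70 100 .1 .016; echo; python3 meas.py b4 90 90 .016 .066
```

```text
time_s: 15.2
ee_pos: [0.647, 0.087, 0.0455]
tcp_rot: [0.707, 0.707, -0.0, -0.0]
wrist_force: [0.0, -0.2, -0.2]
width: 0.0702
grip_force: 0.0
time_s: 15.7
ee_pos: [0.6468, 0.087, 0.2272]
tcp_rot: [0.707, 0.707, -0.0, -0.0]
wrist_force: [0.5, 1.0, 0.2]
width: 0.0701
grip_force: 0.0
b4 cam [0.6467 0.1578 0.3898] axis [-0.    -0.261 -0.965] tcp [0.6468 0.087  0.2272]
time_s: 16.25
ee_pos: [0.531, -0.0841, 0.2256]
tcp_rot: [0.707, 0.707, 0.0, 0.0]
wrist_force: [0.3, -0.6, 0.3]
width: 0.0877
grip_force: 0.0
time_s: 16.75
ee_pos: [0.4159, -0.2541, 0.2257]
tcp_rot: [0.707, 0.707, 0.0, 0.0]
wrist_force: [0.5, -0.2, -0.7]
width: 0.0882
grip_force: 0.0
time_s: 17.25
ee_pos: [0.3703, -0.3194, 0.2256]
tcp_rot: [0.707, 0.707, 0.0, -0.0]
wrist_force: [1.2, 0.1, 0.4]
width: 0.0876
grip_force: 0.0
c0 cam [ 0.3702 -0.2486  0.3882] axis [-0.    -0.261 -0.965] tcp [ 0.3703 -0.3194  0.2256]
[278.6 207.   57.5  58.5] [ 0.37   -0.3219] [ 0.3699 -0.3433]
[499.3  28.9  37.5  56.4] [ 0.6005 -0.1285] [ 0.6676 -0.0935]

[ 38.1 119.3  42.3  62.3] [0.3126 0.1897] [0.3573 0.1854]
[61.4 27.9 28.2 59.8] [0.3534 0.3136] [0.3927 0.2928]
[267.5 113.5  67.9  77.5] [0.6338 0.1722] [0.6356 0.1703]
[283.5 221.2  81.4 138.2] [0.6524 0.045 ] [0.6516 0.0601]
[440.1 264.9  12.3  71.3] [ 0.8692 -0.0191] [0.8394 0.0046]
```

C is at (.370,-.322), so I shift y by -2 mm, descend to TCP z=.056, and grip.

```bash
python3 -m pendant '[{"jaw":0,"dx":-0.01,"dy":0,"dz":0.22,"rx":0,"ry":0,"rz":0},{"jaw":0,"dx":0,"dy":0,"dz":0.22,"rx":0,"ry":0,"rz":0},{"jaw":0,"dx":0,"dy":0,"dz":0.2,"rx":0,"ry":0,"rz":0},{"jaw":0,"dx":0,"dy":0,"dz":0.14,"rx":0,"ry":0,"rz":0},{"jaw":0,"dx":0,"dy":0,"dz":0.07,"rx":0,"ry":0,"rz":0}]' 25
python3 -m pendant '[{"jaw":0,"dx":0,"dy":0,"dz":0,"rx":0,"ry":0,"rz":0},{"jaw":0,"dx":0,"dy":0,"dz":0,"rx":0,"ry":0,"rz":0},{"jaw":1,"dx":0,"dy":0,"dz":0,"rx":0,"ry":0,"rz":0},{"jaw":1,"dx":0,"dy":0,"dz":0,"rx":0,"ry":0,"rz":0},{"jaw":1,"dx":0,"dy":0,"dz":0,"rx":0,"ry":0,"rz":0}]'
python3 -m pendant '[{"jaw":1,"dx":0,"dy":0,"dz":0,"rx":0,"ry":0,"rz":0},{"jaw":1,"dx":0,"dy":0,"dz":0,"rx":0,"ry":0,"rz":0},{"jaw":1,"dx":0,"dy":0,"dz":0,"rx":0,"ry":0,"rz":0},{"jaw":1,"dx":0,"dy":0,"dz":0,"rx":0,"ry":0,"rz":0},{"jaw":1,"dx":0,"dy":0,"dz":0,"rx":0,"ry":0,"rz":0}]'
python3 snap.py c1
cat > lid.py <<'E'
import sys; from h import *
# extreme rows of the lid along the middle column -> centre y of lid at height z
n,z=sys.argv[1],float(sys.argv[2]); d=np.load(f"pics/{n}.npz"); R=cv2.Rodrigues(d["r"])[0]; c=(d["K"],R,d["t"],-R.T@d["t"])
hs=cv2.cvtColor(cv2.imread(f"pics/{n}.png"),cv2.COLOR_BGR2HSV)
m=cv2.inRange(hs,(6,85,45),(18,200,255))[:,270:290].mean(1)>128; r=np.flatnonzero(m[200:370])+200
seg=np.split(r,np.flatnonzero(np.diff(r)>1)+1)
print([(int(s[0]),int(s[-1]),plane(c,(279,s[0]-.5),z,1)[1].round(4),plane(c,(279,s[-1]+.5),z,1)[1].round(4)) for s in seg if len(s)>2])
E
python3 lid.py c1 .1
```

```text
time_s: 17.8
ee_pos: [0.3697, -0.3198, 0.0531]
tcp_rot: [0.706, 0.708, -0.0, -0.002]
wrist_force: [-0.3, -0.4, 0.3]
width: 0.0876
grip_force: 0.0
time_s: 18.3
ee_pos: [0.3705, -0.3223, 0.0566]
tcp_rot: [0.707, 0.707, 0.0, 0.001]
wrist_force: [0.4, 0.7, -0.2]
width: 0.0674
grip_force: 0.0
time_s: 18.8
ee_pos: [0.3702, -0.3222, 0.0561]
tcp_rot: [0.707, 0.707, 0.0, 0.0]
wrist_force: [-1.4, 1.7, 5.5]
width: 0.0558
grip_force: 25.0
c1 cam [ 0.37   -0.2513  0.2186] axis [ 0.    -0.261 -0.965] tcp [ 0.3702 -0.3222  0.0561]
[(238, 306, np.float64(-0.2937), np.float64(-0.3249)), (337, 352, np.float64(-0.3411), np.float64(-0.3506))]
```

C's lid is centred on the TCP (y -.3222, diameter 56.9 mm by measurement). I carry it to pad_3.

```bash
python3 -m pendant '[{"jaw":1,"dx":0,"dy":0,"dz":-0.05,"rx":0,"ry":0,"rz":0},{"jaw":1,"dx":0,"dy":0,"dz":-0.15,"rx":0,"ry":0,"rz":0},{"jaw":1,"dx":0,"dy":0,"dz":-0.2,"rx":0,"ry":0,"rz":0},{"jaw":1,"dx":0,"dy":0,"dz":-0.2,"rx":0,"ry":0,"rz":0},{"jaw":1,"dx":0,"dy":0,"dz":-0.1,"rx":0,"ry":0,"rz":0}]'
python3 -m pendant '[{"jaw":1,"dx":0.09,"dy":0.08,"dz":0,"rx":0,"ry":0,"rz":0},{"jaw":1,"dx":0.16,"dy":0.145,"dz":0,"rx":0,"ry":0,"rz":0},{"jaw":1,"dx":0.18,"dy":0.163,"dz":0,"rx":0,"ry":0,"rz":0},{"jaw":1,"dx":0.18,"dy":0.163,"dz":0,"rx":0,"ry":0,"rz":0},{"jaw":1,"dx":0.18,"dy":0.163,"dz":0,"rx":0,"ry":0,"rz":0}]'
python3 -m pendant '[{"jaw":1,"dx":0.18,"dy":0.163,"dz":0,"rx":0,"ry":0,"rz":0},{"jaw":1,"dx":0.18,"dy":0.163,"dz":0,"rx":0,"ry":0,"rz":0},{"jaw":1,"dx":0.18,"dy":0.163,"dz":0,"rx":0,"ry":0,"rz":0},{"jaw":1,"dx":0.16,"dy":0.145,"dz":0,"rx":0,"ry":0,"rz":0},{"jaw":1,"dx":0.108,"dy":0.097,"dz":0,"rx":0,"ry":0,"rz":0}]'
python3 -m pendant '[{"jaw":1,"dx":0,"dy":0,"dz":0,"rx":0,"ry":0,"rz":0},{"jaw":1,"dx":0,"dy":0,"dz":0.1,"rx":0,"ry":0,"rz":0},{"jaw":1,"dx":0,"dy":0,"dz":0.15,"rx":0,"ry":0,"rz":0},{"jaw":1,"dx":0,"dy":0,"dz":0.15,"rx":0,"ry":0,"rz":0},{"jaw":1,"dx":0,"dy":0,"dz":0.1,"rx":0,"ry":0,"rz":0}]'
python3 -m pendant '[{"jaw":1,"dx":0,"dy":0,"dz":0.06,"rx":0,"ry":0,"rz":0},{"jaw":1,"dx":0,"dy":0,"dz":0.02,"rx":0,"ry":0,"rz":0},{"jaw":1,"dx":0,"dy":0,"dz":0,"rx":0,"ry":0,"rz":0},{"jaw":1,"dx":0,"dy":0,"dz":0,"rx":0,"ry":0,"rz":0},{"jaw":1,"dx":0,"dy":0,"dz":0,"rx":0,"ry":0,"rz":0}]'
python3 snap.py c2
```

```text
time_s: 19.35
ee_pos: [0.3707, -0.3226, 0.1991]
tcp_rot: [0.707, 0.707, 0.0, 0.002]
wrist_force: [0.1, 0.5, -2.5]
width: 0.0558
grip_force: 25.0
time_s: 19.85
ee_pos: [0.5134, -0.1624, 0.196]
tcp_rot: [0.707, 0.707, -0.0, -0.0]
wrist_force: [1.1, -1.5, -2.8]
width: 0.0559
grip_force: 25.0
time_s: 20.35
ee_pos: [0.6603, 0.0002, 0.1957]
tcp_rot: [0.707, 0.708, 0.0, -0.0]
wrist_force: [0.2, -0.6, -2.9]
width: 0.0556
grip_force: 25.0
time_s: 20.85
ee_pos: [0.6568, -0.0032, 0.0936]
tcp_rot: [0.707, 0.707, -0.001, -0.001]
wrist_force: [0.2, -0.1, -2.6]
width: 0.0557
grip_force: 25.0
time_s: 21.35
ee_pos: [0.6599, -0.0025, 0.081]
tcp_rot: [0.707, 0.707, 0.001, 0.001]
wrist_force: [-1.0, 0.2, -2.3]
width: 0.0558
grip_force: 25.0
c2 cam [0.6594 0.0684 0.2435] axis [ 0.002 -0.261 -0.965] tcp [ 0.6599 -0.0025  0.081 ]
```

View pics/c2.png

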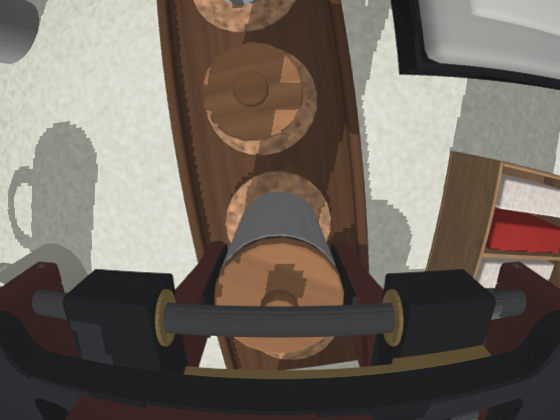

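C is centred over pad_3 (pad edge at row 171, so centre y=-.0023; columns 226 to 331). B looks upright at (253,92). I lower C, release it and rise.

```bash
python3 -m pendant '[{"jaw":1,"dx":0,"dy":0,"dz":0.02,"rx":0,"ry":0,"rz":0},{"jaw":1,"dx":0,"dy":0,"dz":0.02,"rx":0,"ry":0,"rz":0},{"jaw":1,"dx":0,"dy":0,"dz":0.003,"rx":0,"ry":0,"rz":0},{"jaw":1,"dx":0,"dy":0,"dz":0,"rx":0,"ry":0,"rz":0},{"jaw":1,"dx":0,"dy":0,"dz":0,"rx":0,"ry":0,"rz":0}]'
python3 - <<'E'
from h import *
d=np.load("pics/c2.npz"); R=cv2.Rodrigues(d["r"])[0]; c=(d["K"],R,d["t"],-R.T@d["t"])
print("B lid",plane(c,(253,92),.091,1),"knob",plane(c,(251,88),.101,1))
E
```

```text
time_s: 21.9
ee_pos: [0.6594, -0.0024, 0.0718]
tcp_rot: [0.707, 0.707, 0.0, 0.0]
wrist_force: [-1.7, -0.6, 5.5]
width: 0.0559
grip_force: 25.0
B lid [0.64782999 0.08445226 0.091     ] knob [0.64772574 0.08519463 0.101     ]
```

```bash
python3 -m pendant '[{"jaw":0.15,"dx":0,"dy":0,"dz":0,"rx":0,"ry":0,"rz":0},{"jaw":0.15,"dx":0,"dy":0,"dz":0,"rx":0,"ry":0,"rz":0},{"jaw":0.15,"dx":0,"dy":0,"dz":0,"rx":0,"ry":0,"rz":0},{"jaw":0.15,"dx":0,"dy":0,"dz":0,"rx":0,"ry":0,"rz":0},{"jaw":0.15,"dx":0,"dy":0,"dz":0,"rx":0,"ry":0,"rz":0}]'
python3 -m pendant '[{"jaw":0.15,"dx":0,"dy":0,"dz":-0.1,"rx":0,"ry":0,"rz":0},{"jaw":0.15,"dx":0,"dy":0,"dz":-0.2,"rx":0,"ry":0,"rz":0},{"jaw":0.15,"dx":0,"dy":0,"dz":-0.2,"rx":0,"ry":0,"rz":0},{"jaw":0.15,"dx":0,"dy":0,"dz":-0.2,"rx":0,"ry":0,"rz":0},{"jaw":0.15,"dx":0,"dy":0,"dz":-0.175,"rx":0,"ry":0,"rz":0}]'
python3 -m pendant '[{"jaw":0,"dx":0.1,"dy":-0.14,"dz":0,"rx":0,"ry":0,"rz":0},{"jaw":0,"dx":0.12,"dy":-0.16,"dz":0,"rx":0,"ry":0,"rz":0},{"jaw":0,"dx":0.13,"dy":-0.17,"dz":0,"rx":0,"ry":0,"rz":0},{"jaw":0,"dx":0.13,"dy":-0.17,"dz":0,"rx":0,"ry":0,"rz":0},{"jaw":0,"dx":0.13,"dy":-0.17,"dz":0,"rx":0,"ry":0,"rz":0}]'
python3 -m pendant '[{"jaw":0,"dx":0.12,"dy":-0.17,"dz":0,"rx":0,"ry":0,"rz":0},{"jaw":0,"dx":0.11,"dy":-0.15,"dz":0,"rx":0,"ry":0,"rz":0},{"jaw":0,"dx":0.083,"dy":-0.11,"dz":0,"rx":0,"ry":0,"rz":0},{"jaw":0,"dx":0,"dy":0,"dz":0,"rx":0,"ry":0,"rz":0},{"jaw":0,"dx":0,"dy":0,"dz":0,"rx":0,"ry":0,"rz":0}]'
python3 snap.py d0; python3 meas.py d0 60 90 .125 .016
```

```text
time_s: 22.4
ee_pos: [0.6591, -0.0024, 0.0709]
tcp_rot: [0.707, 0.707, -0.0, -0.0]
wrist_force: [0.3, -0.7, 0.2]
width: 0.0747
grip_force: 0.0
time_s: 22.9
ee_pos: [0.6593, -0.0024, 0.2483]
tcp_rot: [0.707, 0.707, 0.0, 0.0]
wrist_force: [-0.0, 0.1, 0.6]
width: 0.0747
grip_force: 0.0
time_s: 23.4
ee_pos: [0.4957, 0.1203, 0.2461]
tcp_rot: [0.707, 0.707, 0.0, 0.0]
wrist_force: [0.7, 0.9, -0.2]
width: 0.088
grip_force: 0.0
time_s: 23.9
ee_pos: [0.4113, 0.1825, 0.2464]
tcp_rot: [0.707, 0.708, 0.0, 0.0]
wrist_force: [0.5, 0.3, -0.8]
width: 0.0875
grip_force: 0.0
d0 cam [0.4109 0.2533 0.409 ] axis [ 0.001 -0.261 -0.965] tcp [0.4113 0.1825 0.2464]
[254.4  63.   67.4  71.8] [0.3901 0.3093] [0.3821 0.3307]
[258.6  77.6  41.7  49.6] [0.3938 0.296 ] [0.3872 0.3124]
[276.5 205.9  67.4  68.4] [0.4092 0.1821] [0.4086 0.1547]
[427.4 216.1  98.1 132.3] [0.5566 0.1725] [0.6125 0.1414]
```

D is at (.409,.182), so I shift x by -2 mm, descend to TCP z=.076, and grip.

```bash
python3 -m pendant '[{"jaw":0,"dx":0,"dy":-0.01,"dz":0.2,"rx":0,"ry":0,"rz":0},{"jaw":0,"dx":0,"dy":0,"dz":0.22,"rx":0,"ry":0,"rz":0},{"jaw":0,"dx":0,"dy":0,"dz":0.2,"rx":0,"ry":0,"rz":0},{"jaw":0,"dx":0,"dy":0,"dz":0.15,"rx":0,"ry":0,"rz":0},{"jaw":0,"dx":0,"dy":0,"dz":0.08,"rx":0,"ry":0,"rz":0}]' 30
python3 -m pendant '[{"jaw":0,"dx":0,"dy":0,"dz":0,"rx":0,"ry":0,"rz":0},{"jaw":0,"dx":0,"dy":0,"dz":0,"rx":0,"ry":0,"rz":0},{"jaw":1,"dx":0,"dy":0,"dz":0,"rx":0,"ry":0,"rz":0},{"jaw":1,"dx":0,"dy":0,"dz":0,"rx":0,"ry":0,"rz":0},{"jaw":1,"dx":0,"dy":0,"dz":0,"rx":0,"ry":0,"rz":0}]'
python3 -m pendant '[{"jaw":1,"dx":0,"dy":0,"dz":0,"rx":0,"ry":0,"rz":0},{"jaw":1,"dx":0,"dy":0,"dz":0,"rx":0,"ry":0,"rz":0},{"jaw":1,"dx":0,"dy":0,"dz":0,"rx":0,"ry":0,"rz":0},{"jaw":1,"dx":0,"dy":0,"dz":0,"rx":0,"ry":0,"rz":0},{"jaw":1,"dx":0,"dy":0,"dz":0,"rx":0,"ry":0,"rz":0}]'
python3 snap.py d1; python3 lid.py d1 .125
```

```text
time_s: 24.45
ee_pos: [0.409, 0.181, 0.0734]
tcp_rot: [0.708, 0.706, -0.002, -0.001]
wrist_force: [-0.2, -0.5, -0.3]
width: 0.0879
grip_force: 0.0
time_s: 24.95
ee_pos: [0.4098, 0.1825, 0.077]
tcp_rot: [0.707, 0.707, 0.001, 0.0]
wrist_force: [0.6, 0.6, -0.1]
width: 0.0672
grip_force: 0.0
time_s: 25.45
ee_pos: [0.4095, 0.1825, 0.0768]
tcp_rot: [0.707, 0.707, 0.001, 0.0]
wrist_force: [-1.6, -1.0, 7.1]
width: 0.0638
grip_force: 30.0
d1 cam [0.4092 0.2532 0.2394] axis [ 0.001 -0.26  -0.965] tcp [0.4095 0.1825 0.0768]
[(234, 305, np.float64(0.214), np.float64(0.1828)), (337, 365, np.float64(0.1668), np.float64(0.1496))]
```

D is held with its lid centred on the TCP (diameter 64.4 mm by measurement). I lift it high enough to clear C and carry it to pad_4.

```bash
python3 -m pendant '[{"jaw":1,"dx":0,"dy":0,"dz":-0.05,"rx":0,"ry":0,"rz":0},{"jaw":1,"dx":0,"dy":0,"dz":-0.15,"rx":0,"ry":0,"rz":0},{"jaw":1,"dx":0,"dy":0,"dz":-0.22,"rx":0,"ry":0,"rz":0},{"jaw":1,"dx":0,"dy":0,"dz":-0.22,"rx":0,"ry":0,"rz":0},{"jaw":1,"dx":0,"dy":0,"dz":-0.16,"rx":0,"ry":0,"rz":0}]'
python3 -m pendant '[{"jaw":1,"dx":-0.08,"dy":0.075,"dz":0,"rx":0,"ry":0,"rz":0},{"jaw":1,"dx":-0.13,"dy":0.125,"dz":0,"rx":0,"ry":0,"rz":0},{"jaw":1,"dx":-0.16,"dy":0.153,"dz":0,"rx":0,"ry":0,"rz":0},{"jaw":1,"dx":-0.16,"dy":0.153,"dz":0,"rx":0,"ry":0,"rz":0},{"jaw":1,"dx":-0.16,"dy":0.153,"dz":0,"rx":0,"ry":0,"rz":0}]'
python3 -m pendant '[{"jaw":1,"dx":-0.16,"dy":0.153,"dz":0,"rx":0,"ry":0,"rz":0},{"jaw":1,"dx":-0.16,"dy":0.153,"dz":0,"rx":0,"ry":0,"rz":0},{"jaw":1,"dx":-0.16,"dy":0.153,"dz":0,"rx":0,"ry":0,"rz":0},{"jaw":1,"dx":-0.13,"dy":0.125,"dz":0,"rx":0,"ry":0,"rz":0},{"jaw":1,"dx":-0.065,"dy":0.067,"dz":0,"rx":0,"ry":0,"rz":0}]'
python3 -m pendant '[{"jaw":1,"dx":0,"dy":0,"dz":0,"rx":0,"ry":0,"rz":0},{"jaw":1,"dx":0,"dy":0,"dz":0.1,"rx":0,"ry":0,"rz":0},{"jaw":1,"dx":0,"dy":0,"dz":0.17,"rx":0,"ry":0,"rz":0},{"jaw":1,"dx":0,"dy":0,"dz":0.17,"rx":0,"ry":0,"rz":0},{"jaw":1,"dx":0,"dy":0,"dz":0.14,"rx":0,"ry":0,"rz":0}]'
python3 -m pendant '[{"jaw":1,"dx":0,"dy":0,"dz":0.07,"rx":0,"ry":0,"rz":0},{"jaw":1,"dx":0,"dy":0,"dz":0.03,"rx":0,"ry":0,"rz":0},{"jaw":1,"dx":0,"dy":0,"dz":0,"rx":0,"ry":0,"rz":0},{"jaw":1,"dx":0,"dy":0,"dz":0,"rx":0,"ry":0,"rz":0},{"jaw":1,"dx":0,"dy":0,"dz":0,"rx":0,"ry":0,"rz":0}]'
python3 snap.py d2
```

```text
time_s: 26.0
ee_pos: [0.409, 0.1822, 0.2389]
tcp_rot: [0.707, 0.707, 0.001, 0.0]
wrist_force: [0.4, 0.3, -4.1]
width: 0.0635
grip_force: 30.0
time_s: 26.5
ee_pos: [0.541, 0.0429, 0.2362]
tcp_rot: [0.707, 0.707, -0.0, -0.0]
wrist_force: [0.6, 0.2, -4.7]
width: 0.0636
grip_force: 30.0
time_s: 27.0
ee_pos: [0.672, -0.0933, 0.2356]
tcp_rot: [0.708, 0.706, -0.0, -0.0]
wrist_force: [0.1, 0.6, -5.1]
width: 0.0634
grip_force: 30.0
time_s: 27.5
ee_pos: [0.669, -0.0897, 0.1182]
tcp_rot: [0.707, 0.707, -0.001, -0.001]
wrist_force: [0.6, -0.4, -4.9]
width: 0.0638
grip_force: 30.0
time_s: 28.0
ee_pos: [0.6721, -0.0909, 0.1018]
tcp_rot: [0.707, 0.707, 0.001, 0.001]
wrist_force: [-0.3, -0.0, -4.7]
width: 0.0636
grip_force: 30.0
d2 cam [ 0.6716 -0.02    0.2643] axis [ 0.002 -0.261 -0.965] tcp [ 0.6721 -0.0909  0.1018]
```

View pics/d2.png

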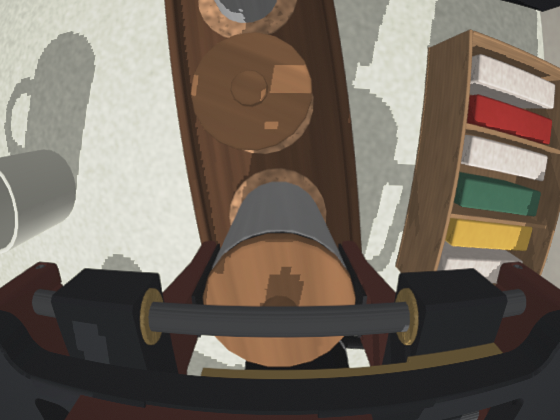

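D is centred over pad_4 (edge row 169, so centre y=-.092; columns 229 to 326). C looks well seated. I lower D.

```bash
python3 -m pendant '[{"jaw":1,"dx":0,"dy":0,"dz":0.02,"rx":0,"ry":0,"rz":0},{"jaw":1,"dx":0,"dy":0,"dz":0.02,"rx":0,"ry":0,"rz":0},{"jaw":1,"dx":0,"dy":0,"dz":0.003,"rx":0,"ry":0,"rz":0},{"jaw":1,"dx":0,"dy":0,"dz":0,"rx":0,"ry":0,"rz":0},{"jaw":1,"dx":0,"dy":0,"dz":0,"rx":0,"ry":0,"rz":0}]'
```

```text
time_s: 28.55
ee_pos: [0.6712, -0.0909, 0.0926]
tcp_rot: [0.707, 0.707, 0.0, 0.0]
wrist_force: [-4.5, 0.6, 4.8]
width: 0.0635
grip_force: 30.0
```

```bash
python3 -m pendant '[{"jaw":0,"dx":0,"dy":0,"dz":0,"rx":0,"ry":0,"rz":0},{"jaw":0,"dx":0,"dy":0,"dz":0,"rx":0,"ry":0,"rz":0},{"jaw":0,"dx":0,"dy":0,"dz":0,"rx":0,"ry":0,"rz":0},{"jaw":0,"dx":0,"dy":0,"dz":0,"rx":0,"ry":0,"rz":0},{"jaw":0,"dx":0,"dy":0,"dz":0,"rx":0,"ry":0,"rz":0}]'
python3 -m pendant '[{"jaw":0,"dx":0,"dy":0,"dz":-0.1,"rx":0,"ry":0,"rz":0},{"jaw":0,"dx":0,"dy":0,"dz":-0.2,"rx":0,"ry":0,"rz":0},{"jaw":0,"dx":0,"dy":0,"dz":-0.2,"rx":0,"ry":0,"rz":0},{"jaw":0,"dx":0,"dy":0,"dz":-0.2,"rx":0,"ry":0,"rz":0},{"jaw":0,"dx":0,"dy":0,"dz":-0.2,"rx":0,"ry":0,"rz":0}]'
python3 -m pendant '[{"jaw":0,"dx":-0.15,"dy":-0.15,"dz":0,"rx":0,"ry":0,"rz":0},{"jaw":0,"dx":-0.15,"dy":-0.15,"dz":0,"rx":0,"ry":0,"rz":0},{"jaw":0,"dx":-0.15,"dy":-0.15,"dz":0,"rx":0,"ry":0,"rz":0},{"jaw":0,"dx":-0.15,"dy":-0.15,"dz":0,"rx":0,"ry":0,"rz":0},{"jaw":0,"dx":-0.15,"dy":-0.15,"dz":0,"rx":0,"ry":0,"rz":0}]'
python3 -m pendant '[{"jaw":0,"dx":-0.15,"dy":-0.15,"dz":0,"rx":0,"ry":0,"rz":0},{"jaw":0,"dx":-0.15,"dy":-0.15,"dz":0,"rx":0,"ry":0,"rz":0},{"jaw":0,"dx":-0.15,"dy":-0.1,"dz":0,"rx":0,"ry":0,"rz":0},{"jaw":0,"dx":0,"dy":0,"dz":0,"rx":0,"ry":0,"rz":0},{"jaw":0,"dx":0,"dy":0,"dz":0,"rx":0,"ry":0,"rz":0}]'
python3 - <<'E'
from h import *
t,s=[manip.grab_frame(n)[:,:,::-1] for n in("top","side")]
o=np.zeros((600,800,3),np.uint8); o[:,:400]=cv2.resize(t[80:300,130:430],(400,293),interpolation=2).repeat(1,0)[:293] if 0 else 0
o[:293,:400]=cv2.resize(t[80:300,130:430],(400,293),interpolation=2); o[:533,400:]=cv2.resize(s[60:360,180:405],(400,533),interpolation=2)
cv2.imwrite("pics/end.png",o)
E
```

```text
time_s: 29.05
ee_pos: [0.6711, -0.0909, 0.0914]
tcp_rot: [0.707, 0.707, -0.0, 0.0]
wrist_force: [0.6, -0.1, 0.3]
width: 0.088
grip_force: 0.0
time_s: 29.55
ee_pos: [0.6709, -0.0908, 0.273]
tcp_rot: [0.707, 0.707, -0.0, -0.0]
wrist_force: [-0.2, 0.1, -0.8]
width: 0.0881
grip_force: 0.0
time_s: 30.05
ee_pos: [0.5197, -0.2417, 0.2716]
tcp_rot: [0.707, 0.707, 0.0, 0.0]
wrist_force: [0.4, -0.0, 0.2]
width: 0.0878
grip_force: 0.0
time_s: 30.55
ee_pos: [0.4408, -0.3312, 0.2716]
tcp_rot: [0.708, 0.706, 0.0, 0.0]
wrist_force: [-0.1, -0.4, 0.6]
width: 0.088
grip_force: 0.0
```

View pics/end.png

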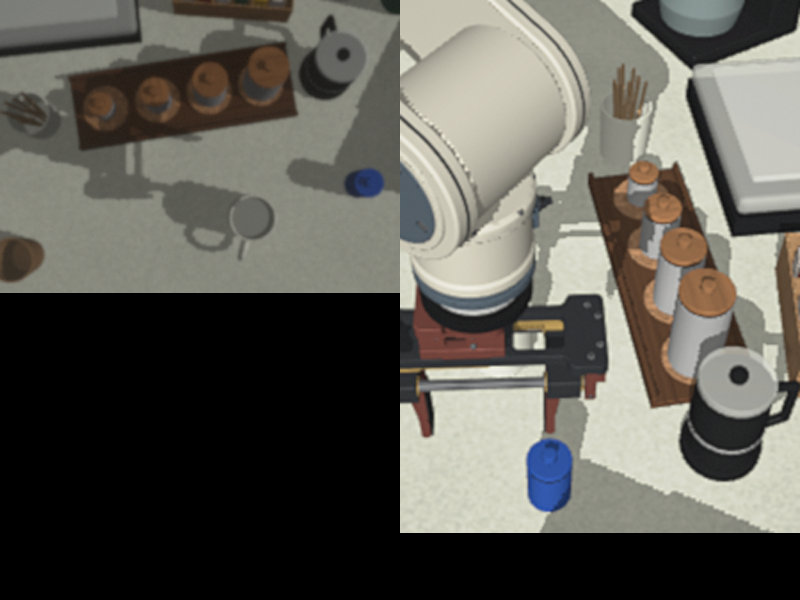

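All four canisters stand upright on their pads, in order with the largest by the frother. The mug, cup and blue decoy haven't moved, and the arm is clear. I hand the job in.

```bash
python3 -c "from bench import manip; print(manip.close_job())"
```

```text
the job is handed in; nothing more can be done
None
```

The job is handed in: all four canisters stand upright on the pads in size order, each within about 2 mm of centre by the wrist camera, largest by the frother and smallest by the stirrers, with the mug left where it was.

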